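# Ready the drinks dispenser for filling on game night

### The arm

A 6-joint arm with a two-finger parallel gripper is mounted at the origin on the work surface. World frame = base frame: x ahead of the robot, y to its left, z up, the work surface at z = 0. Lengths are in m, angles in rad, forces in N, time in s.
With the tool pointing down it reaches from about 0.25 to 0.725 m from the base axis. Payload 4 kg.
Tool frame: the origin (TCP) lies midway between the tips of the shut fingers; the grasp point (between the pads) lies bot.pinch_z behind it (bot.pinch_z is the distance from the TCP to the grasp point, in m); z points along the fingers, y is the direction in which the jaws open and shut (so a half turn about z gives the same grasp; the last joint's range is limited). The gripper opens to 85 mm and grips with 20 to 120 N. Pads are 22 mm wide; open, the fingers measure 114 mm over their backs; the gripper's body (76 mm by 85 mm) begins 54 mm behind the grasp point. The pads swing forward as they close: fully open they stand 13 mm farther back than shut.
Start: joints at [1.288, 0.241, 0.005, 1.335, 0, 1.571], TCP at [0.14, 0.48, 0.231] pointing down, gripper open.
Joint ranges: [-2.72, 2.72], [-1.05, 1.87], [-1.09, 1.28], [-1.99, 2.15], [-1.42, 1.44], [-3.14, 3.14]. Speed limits (rad/s): [2.79, 2.79, 3.14, 3.14, 3.14, 3.14].

### API

Orientations are given as a unit quaternion [x, y, z, w].
In Python, from workcell import bot gives the robot as it stands. The module is installed in compiled form; this text tells all that it offers.
- The arm moves only by the tool move_arm, never from a script. Its argument "series" is a list that holds one entry, the list of rows, each a list of 7 numbers: the shift along the world's x, y, z in cm, then the turn, a rotation vector about the world's x, y, z in degrees, then the opening, from 0 (shut) to 1 (fully open). A call has exactly 5 rows; each row shifts and turns the pose as measured when the row begins; what a row does not reach is not made up. A row lasts 1/10 s, in which the tool goes at most 50 mm and 8.59 degrees, less where a joint would pass 70% of its speed; a pose out of reach is approached as far as the arm can. A call with a gripper value outside its range is refused whole. The fingers move at their own pace and stop on an object; the grip force is fixed at half the most. Time passes only in rows, so rows that do not move let the fingers close, or fill a call up. It gives the time, the measured TCP pose, the force and the opening at its end, in the units of the state.
- bot.get_obs(): the state, without advancing time (a new reading comes with each control period).
- bot.camera(name): name is "side" or "top" or "wrist"; returns (picture, depth): 420x560x3 uint8, red, green, blue; 420x560 float32, m along the optical axis (not along the pixel's ray), 0 where there is no reading.
- bot.camera_info(name): a dict with "vfov" (degrees; the focal length in pixels is half the picture's height over the tangent of half this angle, whatever the lens; pixels are square), "cx", "cy" (the principal point, pixels), "cam_to_world" (4x4, takes a point from camera to world coordinates); the wrist camera has in their place "tool_from_camera" (4x4, takes a point from camera to tool coordinates, whose origin is the TCP and whose axes are the flange's). Camera axes: x right, y down, z forward; pixel columns grow to the right and rows downward; lengths in m; the calibration is good to about 2 mm. The wrist camera is an equidistant fisheye: a pixel r from the principal point sees the ray r / f radians off the axis. A picture is of the moment at which its call begins: read the wrist's pose just before it. camera_info takes no time and is no camera call.
- bot.job_done(): hands the job in, once; it reports no verdict.
Trained networks look in the newest picture that a camera, given by its name, has taken for a name from the list of things; names that differ only in an ending like _2 or _b are one class to them, and where a whole thing is asked for, a point or a joint stands for the part that bears it (a point fixed in the world has none). Each returns a list of dicts, best first, with "confidence" (0 to 1); they miss things now and then, are a little off and sometimes report something else, mostly with a low value. They report only what shows in the picture. A call takes as long as a camera call. They do not tell look-alikes from the thing itself.
- bot.find_in(camera, target): "at" ([x, y, z] in m, in world coordinates, good to about 4 mm: the middle of the surface that is visible of it).
The state is a dict: "clock": time; "joint_pos": joint angles; "joint_vel": joint speeds; "tau": joint torques, N m; "eef_pos": TCP position; "tool_rot": TCP orientation; "ft_force": force on the tool from outside, world axes, zero at the start; "ft_torque": the same for the moment, N m; "grip_width": finger opening in m.
Only numpy, scipy, OpenCV 4.12 (cv2) and the standard library are available. Lean on these libraries where they do the work, as an engineer would, in place of code of your own. Each camera call takes 0.05 s, during which the arm holds its last target.

### The job

Get the drinks dispenser ready to be filled for the game evening: shut its tap fully, unscrew the lid and lay it flat, right way up, on the round wooden trivet, setting it down gently rather than dropping it. Then drop every blue reusable ice piece that stands on or about the black bar mat into the open jar, and leave the glasses, the game pieces and the other things on the table undisturbed.

Things in the scene. Friction and masses are not known exactly. Their poses are not given: they have to be found in the camera images.
- dispenser: Fixed drinks dispenser: clear jar (150 mm outside diameter, from z 100 to 221 mm above the table, inner floor at 106 mm) on a four-legged wooden stand, with a narrower threaded neck (87 mm outside diameter, 94 mm over the thread) and an open mouth 79 mm wide. Origin on the table under the jar's axis, z up. The tap sticks out along its -x axis.
- mouth (a point): Centre of the jar's rim, 255.5 mm above the table, on the jar's axis; axes as dispenser. The lid's top covers it until the lid is taken off.
- lid: White screw lid, 110 mm diameter, skirt 33 mm high (hollow, 29 mm deep), 140 g, with a round black knob standing on its top: 44 mm diameter, from 33 to 65 mm above the lid's underside. Origin at the centre of the underside of the skirt, z up along its axis. It starts screwed home on the neck, its origin about 227 mm above the table.
- lid_knob (a point): Centre of the top face of the lid's knob, 65 mm above the lid's underside, on the lid's axis. Right-hand thread: counter-clockwise from above loosens. Each turn raises the lid 8 mm; after about two full turns (15 to 18 mm of rise) it comes off the thread and can be lifted. Until then the thread, with 1 to 2 mm of play, holds it down, and it stays where it is left.
- tap (a joint): Angle of the tap's red lever about the vertical through tap_axis, rad: 0 = shut (stop; lever across the tap barrel, along the dispenser's +y), 1.571 = fully open (stop; lever in line with the barrel, pointing away from the jar along the dispenser's -x). Seen from above, clockwise shuts it. Starts open or partly open. It needs about 2 N at the lever's end and stays where it is left.
- tap_axis (a point): Point on the lever's vertical hinge line, at the lever's mid height, 152 mm above the table, 135 mm from the jar's axis (60 mm outside the jar's wall); axes as dispenser.
- lever_tip (a point): Centre of the rounded end of the lever, 69 mm from the hinge line, 154 mm above the table. The lever is a flat bar 14 mm wide (16 mm at the rounded end) and 10 mm thick, its top 159 mm above the table; from there to the hub nothing lies under it. Its y axis points along the lever from the hinge to the end.
- trivet: Fixed round wooden trivet, 170 mm diameter, 8 mm thick. Origin at the centre of its underside, on the table; it has nothing on it.
- barmat: Fixed black rubber bar mat, 250 x 240 mm, 4 mm thick, on which the ice pieces start. Origin at the centre of its underside.
- ice1: Blue hard-plastic reusable ice piece: hexagonal prism 32 mm across the flats (37 mm across the corners), 26 mm high, 30 g. Origin at the centre of its underside, z up along its axis; its flats face 30, 90, 150.. degrees from its own x axis. Standing on the bar mat. May be absent (None from the start).
- ice2: Blue hard-plastic reusable ice piece: hexagonal prism 32 mm across the flats (37 mm across the corners), 26 mm high, 30 g. Origin at the centre of its underside, z up along its axis; its flats face 30, 90, 150.. degrees from its own x axis. Standing on the bar mat. May be absent (None from the start).
- ice3: Blue hard-plastic reusable ice piece: hexagonal prism 32 mm across the flats (37 mm across the corners), 26 mm high, 30 g. Origin at the centre of its underside, z up along its axis; its flats face 30, 90, 150.. degrees from its own x axis. Standing on the bar mat. May be absent (None from the start).
- ice4: Blue hard-plastic reusable ice piece: hexagonal prism 32 mm across the flats (37 mm across the corners), 26 mm high, 30 g. Origin at the centre of its underside, z up along its axis; its flats face 30, 90, 150.. degrees from its own x axis. Standing on the bar mat. May be absent (None from the start).
- ice5: Blue hard-plastic reusable ice piece: hexagonal prism 32 mm across the flats (37 mm across the corners), 26 mm high, 30 g. Origin at the centre of its underside, z up along its axis; its flats face 30, 90, 150.. degrees from its own x axis. Standing on the bar mat. May be absent (None from the start).
- tumbler1: Empty clear glass tumbler, 72 mm diameter, 100 mm high; origin at the centre of its underside. Leave alone.
- tumbler2: Empty clear glass tumbler, 72 mm diameter, 100 mm high; origin at the centre of its underside. Leave alone.
- die1: Yellow die, 18 mm, between the robot and the dispenser; origin at the centre of its underside. Leave alone.
- die2: Yellow die, 18 mm, between the robot and the dispenser; origin at the centre of its underside. Leave alone.
- pawn: Blue game pawn, 28 mm foot, 45 mm high; origin at the centre of its underside. Not an ice piece: leave alone.
- deck: Green card box, 64 x 92 x 20 mm; origin at the centre of its underside. Leave alone.
- coasters: Stack of round cork coasters, 94 mm diameter, 28 mm high; origin at the centre of its underside. Leave alone.
- phone: Black phone, 74 x 152 x 9 mm; origin at the centre of its underside. Leave alone.
There are look-alikes about, which are no part of the job. Leave any purple look-alike of the ice3 alone.

How it is judged:
On the way:
1. the lid is unscrewed off the thread and lifted clear of the jar's neck (z of lid in the frame of dispenser above 0.255 m), for 0.1 s.
At the end, for the whole second after the job is handed in: The tap lever is within 0.09 rad of its shut stop; the lid rests level and right way up on the trivet, its centre within 60 mm of the trivet's centre; every ice piece that is present lies at rest inside the jar, below its rim (value of joint tap below 0.09 rad and horizontal distance between lid and trivet below 0.06 m and angle between lid's own z axis and vertical below 0.1 rad and z of lid in the frame of trivet between 0.004 and 0.014 m and linear speed of lid below 0.03 m/s and horizontal distance between each of ice1, ice2, ice3, ice4, ice5 and dispenser below 0.072 m and z of ice1 in the frame of dispenser between 0.095 and 0.232 m and linear speed of each of ice1, ice2, ice3, ice4, ice5 below 0.05 m/s and z of ice2 in the frame of dispenser between 0.095 and 0.232 m and z of ice3 in the frame of dispenser between 0.095 and 0.232 m and z of ice4 in the frame of dispenser between 0.095 and 0.232 m and z of ice5 in the frame of dispenser between 0.095 and 0.232 m); the robot touches nothing.
It fails at once if the lid is dropped (moving faster than 0.6 m/s while not held) (linear speed of lid above 0.6 m/s and contact force between the fingers and lid below 0.02 N).
It fails at once if a glass is knocked over or pushed away (tilted more than 0.5 rad or moved more than 50 mm) (angle between any of tumbler1, tumbler2's own z axis and vertical above 0.5 rad or distance of any of tumbler1, tumbler2 from where it was at the start of the episode above 0.05 m).
It fails at once if a game piece, the card box, the coasters or the phone is pushed more than 50 mm from its place (distance of any of die1, die2, pawn, deck, coasters, phone from where it was at the start of the episode above 0.05 m).
Of ice1, ice2, ice3, ice4, ice5 only 3 to 5 are there at a start; the rules pass over those that are not, and their reading is None.
At some moment in a run one of ice1, ice2, ice3, ice4, ice5 may be knocked a few centimetres aside while the robot is not near it.
It also fails if it takes over 210 s, if anything falls off the work surface, if the arm or the gripper's body presses on something with over 40 N, if the wrist force passes 120 N, or if a joint passes its speed limit or range.

## Working session

There is one attempt and no reset: what is moved stays moved. The work goes in short steps, Python scripts to look and compute and a tool call to move; the robot and the scene stay as the last step left them, time stands still between calls to the robot, and variables do not carry over. Pictures are saved under pics/ and viewed, and the job is handed in when it is done.

Besides the shell and the picture viewer there is one more tool, called after "Request:" as name(argument=value, ...), one argument or row to a line, values as JSON. move_arm: Moves the arm, as the interface text tells. Its arguments: {"type":"object","properties":{"series":{"type":"array","items":{"type":"array","items":{"type":"array","items":{"type":"number"}}}}},"required":["series"]}

```bash
mkdir -p pics
cat > h.py <<'E'
from workcell import bot
import numpy as np, cv2
from scipy.spatial.transform import Rotation as R
def save(name,f,crop=None,scale=1):
    im,d=bot.camera(name)
    o=im[:,:,::-1]
    if crop: o=o[crop[1]:crop[3],crop[0]:crop[2]]
    if scale!=1:o=cv2.resize(o,None,fx=scale,fy=scale,interpolation=cv2.INTER_CUBIC)
    cv2.imwrite('pics/'+f,o); return im,d
def proj(name,p):
    i=bot.camera_info(name);T=np.linalg.inv(i['cam_to_world']);q=T[:3,:3]@np.array(p)+T[:3,3]
    f=210/np.tan(np.radians(i['vfov']/2));return q[0]/q[2]*f+i['cx'],q[1]/q[2]*f+i['cy']
def world(name,u,v,d):
    i=bot.camera_info(name);f=210/np.tan(np.radians(i['vfov']/2))
    T=i['cam_to_world'];return T[:3,:3]@np.array([(u-i['cx'])/f*d,(v-i['cy'])/f*d,d])+T[:3,3]
def atz(name,u,v,z):
    i=bot.camera_info(name);f=210/np.tan(np.radians(i['vfov']/2));T=np.array(i['cam_to_world'])
    r=T[:3,:3]@np.array([(u-i['cx'])/f,(v-i['cy'])/f,1]);return T[:3,3]+r*(z-T[2,3])/r[2]
def st():
    o=bot.get_obs();print('t',round(o['clock'],2),'p',np.round(o['eef_pos'],4),'q',np.round(o['tool_rot'],3),'rv',np.round(R.from_quat(o['tool_rot']).as_matrix()[:,1],3),'F',np.round(o['ft_force'],1),'w',round(o['grip_width'],4),'j',np.round(o['joint_pos'],2));return o
E
python3 - <<'E'
from h import *
st();print(bot.pinch_z)
for c in('top','side'):
    im,d=save(c,c+'0.png');print(c,bot.camera_info(c))
    for n in['dispenser','lid','lid_knob','lever_tip','tap','trivet','barmat','ice1','tumbler1','die1','pawn','deck','coasters','phone']:
        for k in bot.find_in(c,n)[:7]: print(n,np.round(k['at'],3),round(k['confidence'],2), np.round(proj(c,k['at'])))
E
```

```text
t 0.0 p [0.1394 0.4796 0.2304] q [ 0.141  0.99  -0.001 -0.   ] rv [ 0.279  0.96  -0.002] F [-0.1  0.9 -0.1] w 0.085 j [1.29 0.24 0.   1.34 0.   1.57]
0.0187
top {'vfov': 42.65174179321495, 'cx': 288.55016480788146, 'cy': 203.74473530151673, 'cam_to_world': array([[-0.00564021, -0.99471329,  0.10253613,  0.42061732],
       [-0.99992722,  0.00670375,  0.01003072,  0.01825208],
       [-0.01066506, -0.10247209, -0.99467871,  1.48508885],
       [ 0.        ,  0.        ,  0.        ,  1.        ]])}
dispenser [0.551 0.083 0.21 ] 0.69 [267. 204.]
dispenser [0.426 0.387 0.008] 0.46 [160. 258.]
lid [0.559 0.124 0.26 ] 0.84 [248. 199.]
lid_knob [0.558 0.12  0.258] 0.87 [249. 199.]
lever_tip [ 0.566 -0.036  0.159] 0.54 [316. 200.]
tap [ 0.567 -0.037  0.159] 0.52 [316. 200.]
trivet [0.426 0.385 0.007] 0.94 [160. 258.]
trivet [ 0.497 -0.3    0.004] 0.55 [410. 231.]
barmat [ 0.495 -0.3    0.002] 0.65 [410. 231.]
barmat [ 0.564 -0.038  0.158] 0.42 [317. 201.]
barmat [0.549 0.085 0.212] 0.22 [266. 205.]
ice1 [ 0.492 -0.071  0.024] 0.71 [327. 233.]
ice1 [ 0.592 -0.252  0.033] 0.68 [394. 195.]
ice
[... 1287 characters left out ...]
2 0.377 0.01 ] 0.57 [170. 237.]
barmat [ 0.483 -0.321  0.005] 0.93 [354. 357.]
barmat [0.586 0.334 0.017] 0.29 [222. 220.]
barmat [0.544 0.106 0.261] 0.19 [252. 184.]
ice1 [ 0.48  -0.072  0.021] 0.75 [279. 296.]
ice1 [ 0.566 -0.379  0.027] 0.72 [398. 346.]
ice1 [ 0.296 -0.237  0.023] 0.59 [266. 376.]
ice1 [ 0.426 -0.235  0.028] 0.49 [309. 341.]
tumbler1 [0.739 0.203 0.085] 0.42 [282. 202.]
die1 [0.408 0.036 0.014] 0.59 [232. 290.]
die1 [ 0.43  -0.004  0.018] 0.46 [248. 292.]
pawn [0.441 0.182 0.017] 0.44 [212. 259.]
deck [ 0.486 -0.321  0.004] 0.64 [354. 357.]
deck [0.587 0.332 0.022] 0.46 [222. 219.]
coasters [0.642 0.431 0.03 ] 0.83 [219. 201.]
phone [ 0.711 -0.073  0.012] 0.78 [338. 262.]
```

View pics/top0.png

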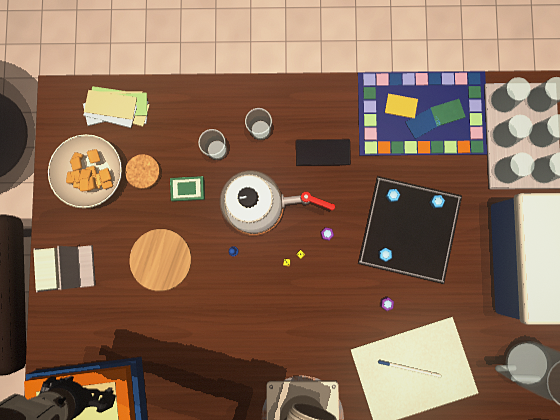

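View pics/side0.png

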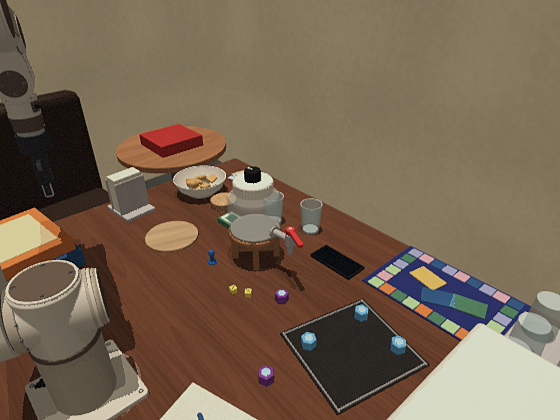

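Run:
```python
from h import *
im,d=bot.camera('top')
o=im[:,:,::-1]
a=cv2.resize(o[150:320,300:500],None,fx=3.5,fy=3.5,interpolation=cv2.INTER_CUBIC);cv2.imwrite('pics/ice_top.png',a)
a=cv2.resize(o[150:270,200:350],None,fx=5,fy=5,interpolation=cv2.INTER_CUBIC);cv2.imwrite('pics/disp_top.png',a)
s,ds=bot.camera('side')
cv2.imwrite('pics/disp_side.png',cv2.resize(s[150:310,190:350,::-1],None,fx=3.7,fy=3.7,interpolation=cv2.INTER_CUBIC))
for (u,v) in[(393,195),(438,201),(386,255)]:
    print(np.round(world('top',u,v,d[v,u]),4), np.round(atz('top',u,v,.03),4))
# black knob / white lid / red lever masks by depth cloud
for c,I,D in(('top',im,d),('side',s,ds)):
    T=bot.camera_info(c);f=210/np.tan(np.radians(T['vfov']/2));v,u=np.mgrid[:420,:560]
    P=np.stack([(u-T['cx'])/f*D,(v-T['cy'])/f*D,D],-1)@T['cam_to_world'][:3,:3].T+T['cam_to_world'][:3,3]
    np.save(c+'P.npy',P)
    near=(abs(P[...,0]-.56)<.2)&(abs(P[...,1]-.05)<.2)&(D>0)
    for z0,z1,nm in((.285,.30,'knob'),(.253,.268,'lidtop')):
        m=near&(P[...,2]>z0)&(P[...,2]<z1)
        q=P[m];print(c,nm,m.sum(),q.mean(0).round(4) if len(q) else '',(q.min(0)+q.max(0))/2 if len(q) else '')
    h=cv2.cvtColor(I,cv2.COLOR_RGB2HSV);red=near&((h[...,0]<6)|(h[...,0]>174))&(h[...,1]>190)&(h[...,2]>90)&(abs(P[...,2]-.157)<.012)
    q=P[red];print(c,'red',len(q),q.mean(0).round(4));
    _,_,vt=np.linalg.svd(q-q.mean(0),full_matrices=False);t=(q-q.mean(0))@vt[0];print(vt[0].round(3),(q.mean(0)+vt[0]*t.min()).round(4),(q.mean(0)+vt[0]*t.max()).round(4))
```

```text
[ 0.5923 -0.2507  0.0323] [ 0.5926 -0.2512  0.03  ]
[ 0.5755 -0.3728  0.0291] [ 0.5754 -0.3726  0.03  ]
[ 0.4304 -0.2287  0.0271] [ 0.4303 -0.2282  0.03  ]
top knob 303 [0.5611 0.1229 0.2912] [0.56100924 0.12350502 0.29188645]
top lidtop 1459 [0.5605 0.1227 0.2592] [0.56169479 0.1228087  0.26009754]
top red 203 [ 0.5645 -0.0393  0.1584]
[-0.369 -0.929 -0.002] [5.802e-01 1.000e-04 1.585e-01] [ 0.5478 -0.0815  0.1583]
side knob 129 [0.5564 0.1183 0.292 ] [0.55776054 0.12292038 0.29016074]
side lidtop 532 [0.5489 0.108  0.2605] [0.55900761 0.1213367  0.26039975]
side red 55 [ 0.5584 -0.0416  0.1571]
[-0.37  -0.929 -0.024] [0.5753 0.0007 0.1582] [ 0.5429 -0.0805  0.1561]
```

View pics/ice_top.png

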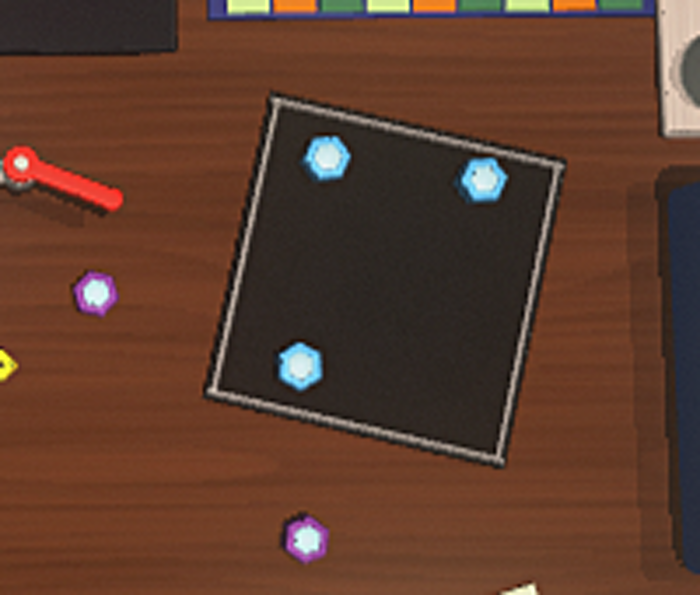

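View pics/disp_top.png

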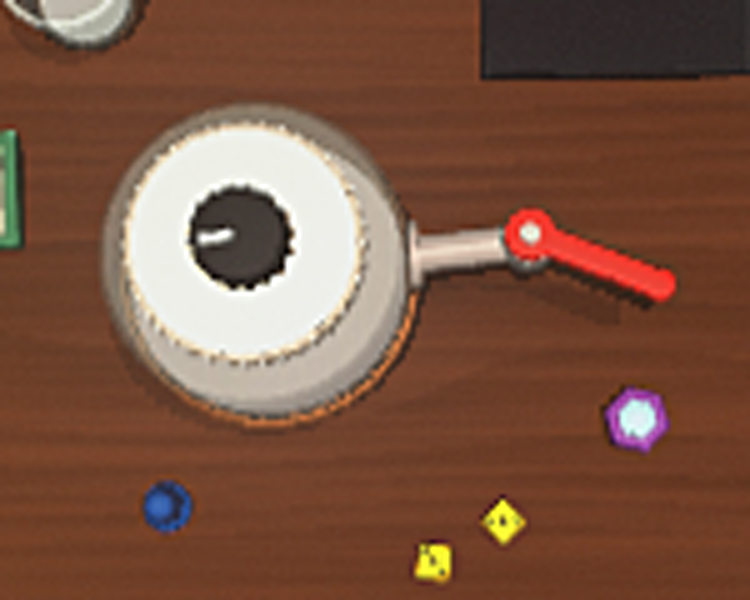

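View pics/disp_side.png

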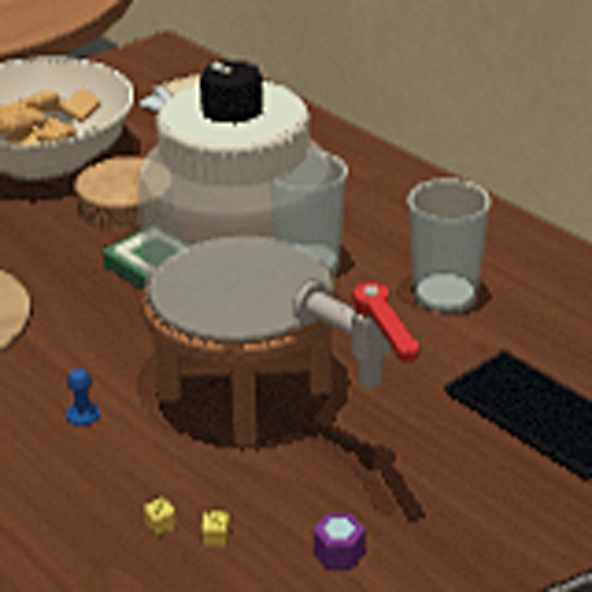

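Request:
move_arm(
  series=[
    [[0,0,4,0,0,0,0],[1,-3,3.5,0,0,7,0],[2,-4,2,0,0,7,0],[3,-4,1,0,0,7,0],[3,-4,0,0,0,0,0]],
  ],
)

```text
clock: 2.1
eef_pos: [0.2269, 0.3301, 0.3359]
tool_rot: [-0.053, 0.999, -0.003, 0.002]
ft_force: [0.9, -0.1, 0.0]
grip_width: 0.0124
```

Request:
move_arm(
  series=[
    [[3,-4,0,0,0,0,0],[3,-4,0,0,0,0,0],[3,-4,0,0,0,0,0],[3,-4,0,0,0,0,0],[3,-4,0,0,0,0,0]],
  ],
)

```text
clock: 2.6
eef_pos: [0.3763, 0.1282, 0.3384]
tool_rot: [-0.054, 0.998, -0.001, 0.006]
ft_force: [0.9, 0.6, 0.3]
grip_width: 0.0003
```

Request:
move_arm(
  series=[
    [[3.4,-3.6,0,0,0,0,0],[3.4,-3.6,0,0,0,0,0],[3.4,-3.4,0,0,0,0,0],[3.4,-3.4,0,0,0,0,0],[3.4,-3.4,0,0,0,0,0]],
  ],
)

```text
clock: 3.1
eef_pos: [0.5487, -0.0531, 0.3402]
tool_rot: [-0.053, 0.999, -0.0, 0.009]
ft_force: [-0.6, 1.1, -0.5]
grip_width: -0.0001
```

Request:
move_arm(
  series=[
    [[4,-3.0,-2,0,0,0,0],[0.5,0,-5,0,0,0,0],[0,0,-5,0,0,0,0],[0,0,-4,0,0,0,0],[0,0,0,0,0,0,0]],
  ],
)

```text
clock: 3.6
eef_pos: [0.5965, -0.0891, 0.1756]
tool_rot: [-0.048, 0.999, -0.001, 0.012]
ft_force: [0.1, -0.6, -0.5]
grip_width: -0.0002
```

Request:
move_arm(
  series=[
    [[0,0,-3.2,0,0,0,0],[0,0,0,0,0,0,0],[-1.2,1.8,0,0,0,0,0],[-1.5,0.5,0,0,0,0,0],[-1.2,0.6,0,0,0,0,0]],
  ],
)

```text
clock: 4.1
eef_pos: [0.5646, -0.0613, 0.155]
tool_rot: [-0.047, 0.999, -0.004, 0.02]
ft_force: [3.3, -3.3, -1.8]
grip_width: -0.0
```

Request:
move_arm(
  series=[
    [[0.4,-0.4,-1.2,0,0,0,0],[0,0,-0.3,0,0,0,0],[-1.2,0.5,0,0,0,0,0],[-1.2,0.6,0,0,0,0,0],[-1,0.7,0,0,0,0,0]],
  ],
)

```text
clock: 4.6
eef_pos: [0.5453, -0.0493, 0.1511]
tool_rot: [-0.047, 0.998, -0.006, 0.032]
ft_force: [3.3, -2.6, -0.4]
grip_width: -0.0001
```

Request:
move_arm(
  series=[
    [[-0.5,0.4,-0.6,0,2,0,0],[-0.7,0.7,-0.4,0,1.5,0,0],[-0.6,0.7,0,0,0.5,0,0],[-0.2,0.8,0,0,0,0,0],[0,0.6,0,0,0,0,0]],
  ],
)

```text
clock: 5.1
eef_pos: [0.5314, -0.0363, 0.1443]
tool_rot: [-0.04, 0.999, -0.029, 0.001]
ft_force: [0.3, -19.5, 3.5]
grip_width: -0.0003
```

Run:
```python
from h import *
st();save('top','t1.png',(200,130,360,280),4);save('side','s1.png',(200,150,360,300),4)
```

```text
t 5.1 p [ 0.5314 -0.0363  0.1443] q [-0.04   0.999 -0.029  0.001] rv [-0.08   0.995 -0.059] F [  0.3 -19.5   3.5] w -0.0003 j [-0.03  0.35 -0.08  1.14 -0.06 -0.12]
```

View pics/s1.png

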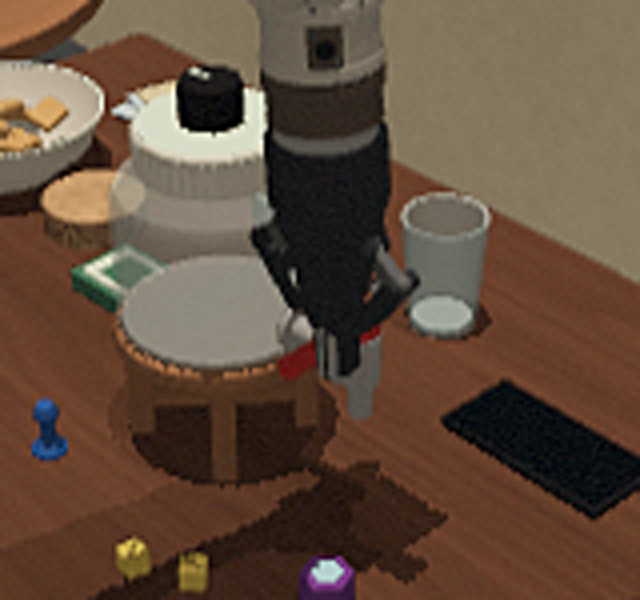

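Request:
move_arm(
  series=[
    [[0,-2,0,1.5,0,0,0],[0,-1,2,1.5,0,-8,0],[0,0,5,0,0,-8,0],[0,0,5,0,0,-8,0],[0,0,5,0,0,-8,0]],
  ],
)

```text
clock: 5.7
eef_pos: [0.5175, -0.0629, 0.3049]
tool_rot: [0.246, 0.969, 0.003, -0.021]
ft_force: [0.4, -1.0, 0.2]
grip_width: -0.0001
```

Run:
```python
from h import *
st();save('top','t2.png',(200,130,360,280),4);im,D=save('side','s2.png',(200,150,360,300),4)
for c in('top','side'):
    I,D=bot.camera(c)
    T=bot.camera_info(c);f=210/np.tan(np.radians(T['vfov']/2));v,u=np.mgrid[:420,:560]
    P=np.stack([(u-T['cx'])/f*D,(v-T['cy'])/f*D,D],-1)@T['cam_to_world'][:3,:3].T+T['cam_to_world'][:3,3]
    near=(abs(P[...,0]-.56)<.2)&(abs(P[...,1]-.05)<.2)&(D>0)
    h=cv2.cvtColor(I,cv2.COLOR_RGB2HSV);red=near&((h[...,0]<6)|(h[...,0]>174))&(h[...,1]>190)&(h[...,2]>90)&(abs(P[...,2]-.157)<.012)
    q=P[red];print(c,'red',len(q))
    if len(q)>20:
        print(q.mean(0).round(4));
        _,_,vt=np.linalg.svd(q-q.mean(0),full_matrices=False);t=(q-q.mean(0))@vt[0];print(vt[0].round(3),(q.mean(0)+vt[0]*t.min()).round(4),(q.mean(0)+vt[0]*t.max()).round(4))
```

```text
t 5.7 p [ 0.5175 -0.0629  0.3049] q [ 0.246  0.969  0.003 -0.021] rv [ 0.478  0.878 -0.005] F [ 0.4 -1.   0.2] w -0.0001 j [-0.13  0.3   0.28  1.59  0.01  0.37]
top red 138
[ 0.5422 -0.0126  0.1587]
[-0.988 -0.156 -0.006] [ 0.5863 -0.0057  0.159 ] [ 0.5024 -0.0189  0.1584]
side red 113
[ 0.5428 -0.0183  0.1578]
[-0.997 -0.075 -0.001] [ 0.5858 -0.0151  0.1578] [ 0.4989 -0.0216  0.1578]
```

View pics/s2.png

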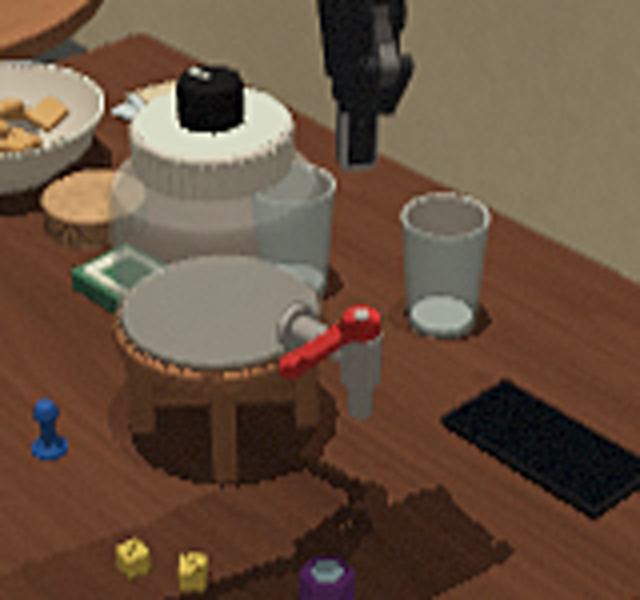

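Request:
move_arm(
  series=[
    [[0,0,4,0,-1,-8,1],[1,3,2,0,-1,-8,1],[1,4,0.5,0,0,-8,1],[1,4,0,0,0,-8,1],[1,4,0,0,0,-8,1]],
  ],
)

```text
clock: 6.4
eef_pos: [0.5519, 0.0898, 0.3585]
tool_rot: [0.573, 0.82, 0.008, -0.014]
ft_force: [1.1, -0.0, 0.4]
grip_width: 0.0725
```

Request:
move_arm(
  series=[
    [[0.5,3,0,0,0,-8,1],[0,0.7,0,0,0,-8,1],[0,0,0,0,0,-8,1],[0,0,0,0,0,-8,1],[0,0,0,0,0,-8,1]],
  ],
)

```text
clock: 6.9
eef_pos: [0.5498, 0.1382, 0.341]
tool_rot: [0.822, 0.569, 0.0, -0.024]
ft_force: [0.4, 0.5, 0.0]
grip_width: 0.0855
```

Run:
```python
from h import *
st()
```

```text
t 6.9 p [0.5498 0.1382 0.341 ] q [ 0.822  0.569  0.    -0.024] rv [ 0.935 -0.351 -0.039] F [0.4 0.5 0. ] w 0.0855 j [0.22 0.39 0.49 1.69 0.04 2.15]
```

```bash
cat >> h.py <<'E'
def go(x,y,z,yaw):
    o=st();Rc=R.from_quat(o['tool_rot']).as_matrix()
    a=np.radians(yaw);yv=np.array([np.cos(a),np.sin(a),0]);zv=np.array([0,0,-1.]);Rt=np.stack([np.cross(yv,zv),yv,zv],1)
    # tilt fix first
    z=np.array([x,y,z]);cur=Rc[:,2];tilt=np.cross(cur,zv)
    yc=np.degrees(np.arctan2(Rc[1,1],Rc[0,1]))
    print('d cm',np.round((z-o['eef_pos'])*100,2),'tiltfix deg',np.round(np.degrees(tilt),1),'yaw now',round(yc,1),'dyaw',round((yaw-yc+180)%360-180,1))
E
python3 -c "
from h import *
go(.561,.1235,.32,-66)"
```

```text
t 6.9 p [0.5498 0.1382 0.341 ] q [ 0.822  0.569  0.    -0.024] rv [ 0.935 -0.351 -0.039] F [0.4 0.5 0. ] w 0.0855 j [0.22 0.39 0.49 1.69 0.04 2.15]
d cm [ 1.12 -1.47 -2.1 ] tiltfix deg [-2.3 -1.6 -0. ] yaw now -20.6 dyaw -45.4
```

Request:
move_arm(
  series=[
    [[0.6,-0.5,0,-1,-0.8,-8,1],[0.5,-0.5,0,-1,-0.5,-8,1],[0.3,-0.5,0,-0.5,-0.3,-8,1],[0.2,-0.2,-0.5,-0.2,-0.2,-8,1],[0.2,-0.2,-0.5,0,0,-8,1]],
  ],
)

```text
clock: 7.4
eef_pos: [0.5599, 0.1217, 0.3153]
tool_rot: [0.97, 0.243, -0.012, -0.001]
ft_force: [0.5, -0.8, 0.2]
grip_width: 0.0855
```

```bash
python3 -c "
from h import *
go(.561,.1235,.32,-66)
im,d=save('wrist','w1.png');save('side','s3.png',(180,60,360,240),3.5)"
```

```text
t 7.4 p [0.5599 0.1217 0.3153] q [ 0.97   0.243 -0.012 -0.001] rv [ 0.472 -0.882 -0.008] F [ 0.5 -0.8  0.2] w 0.0855 j [0.21 0.4  0.44 1.64 0.   2.86]
d cm [0.11 0.18 0.47] tiltfix deg [ 0.2 -1.4  0. ] yaw now -61.8 dyaw -4.2
```

View pics/w1.png

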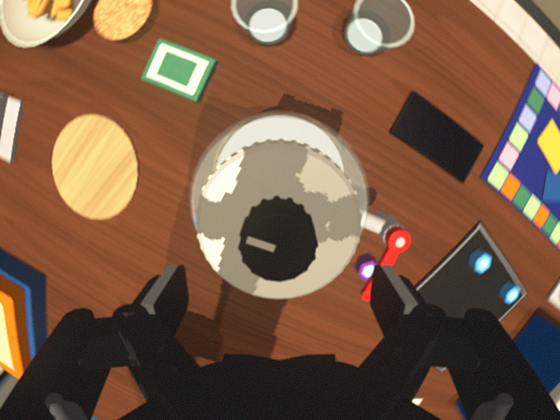

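View pics/s3.png

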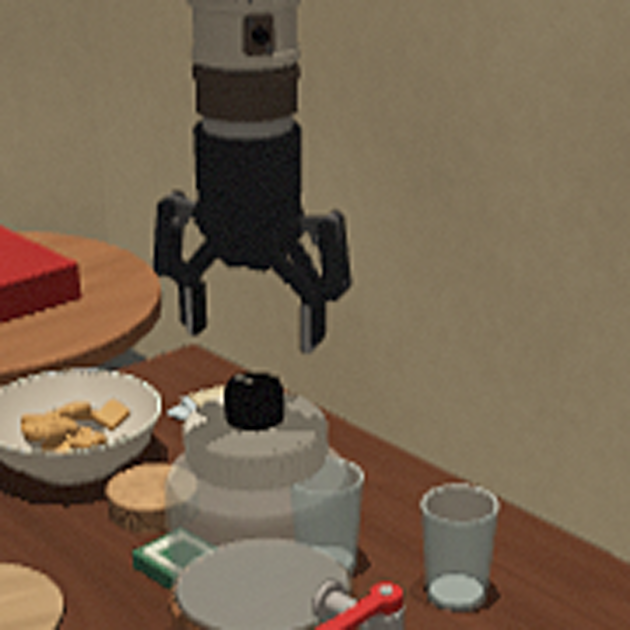

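Request:
move_arm(
  series=[
    [[0.1,0.2,-2.5,0,-0.7,0,1],[0.1,0.1,-2,0,-0.5,0,1],[0,0,-0.5,0,-0.5,0,1],[0,0,0,0,0,0,1],[0,0,0,0,0,0,1]],
  ],
)

```text
clock: 8.0
eef_pos: [0.5576, 0.1255, 0.2581]
tool_rot: [0.967, 0.254, -0.005, 0.002]
ft_force: [-0.3, 0.3, -0.2]
grip_width: 0.0855
```

```bash
python3 -c "
from h import *
go(.561,.1235,.265,-66)"
```

```text
t 8.0 p [0.5576 0.1255 0.2581] q [ 0.967  0.254 -0.005  0.002] rv [ 0.491 -0.871  0.001] F [-0.3  0.3 -0.2] w 0.0855 j [ 0.22  0.39  0.28  1.47 -0.    2.85]
d cm [ 0.34 -0.2   0.69] tiltfix deg [ 0.3 -0.5  0. ] yaw now -60.6 dyaw -5.4
```

Request:
move_arm(
  series=[
    [[0.3,-0.2,0.7,0,-0.5,0,1],[0.1,0,0.1,0,0,0,1],[0,0,0,0,0,0,0.1],[0,0,0,0,0,0,0],[0,0,0,0,0,0,0]],
  ],
)

```text
clock: 8.5
eef_pos: [0.5637, 0.1238, 0.2707]
tool_rot: [0.967, 0.255, 0.003, 0.003]
ft_force: [-0.5, 1.4, 0.0]
grip_width: 0.0443
```

Request:
move_arm(
  series=[
    [[0,0,0,0,0,0,0],[0,0,0,0,0,0,0],[0,0,0,0,0,0,0],[0,0,0,0,0,3,0],[0,0,0,0,0,6,0]],
  ],
)

```text
clock: 9.0
eef_pos: [0.5636, 0.1243, 0.2712]
tool_rot: [0.943, 0.332, 0.004, 0.002]
ft_force: [-1.2, 1.6, 1.1]
grip_width: 0.0423
```

```bash
python3 -c "
from h import *
go(.561,.1235,.265,-66);print(bot.get_obs()['ft_torque'])"
```

```text
t 9.0 p [0.5636 0.1243 0.2712] q [0.943 0.332 0.004 0.002] rv [ 0.626 -0.78   0.006] F [-1.2  1.6  1.1] w 0.0423 j [ 0.22  0.38  0.3   1.48 -0.    2.68]
d cm [-0.26 -0.08 -0.62] tiltfix deg [0.1 0.5 0. ] yaw now -51.2 dyaw -14.8
[ 0.20312062  0.22435682 -0.17519908]
```

Request:
move_arm(
  series=[
    [[0,0,0.02,0,0,8.5,0],[0,0,0.02,0,0,8.5,0],[0,0,0.02,0,0,8.5,0],[0,0,0.02,0,0,8.5,0],[0,0,0.02,0,0,8.5,0]],
  ],
)

```text
clock: 9.5
eef_pos: [0.562, 0.126, 0.2719]
tool_rot: [0.755, 0.655, 0.003, -0.002]
ft_force: [-1.2, 0.4, 2.2]
grip_width: 0.0422
```

Request:
move_arm(
  series=[
    [[0,0,0.02,0,0,8.5,0],[0,0,0.02,0,0,8.5,0],[0,0,0.02,0,0,8.5,0],[0,0,0.02,0,0,8.5,0],[0,0,0.02,0,0,8.5,0]],
  ],
)

```text
clock: 10.0
eef_pos: [0.5599, 0.1261, 0.2729]
tool_rot: [0.463, 0.886, 0.001, -0.005]
ft_force: [-0.1, -0.4, 0.5]
grip_width: 0.0422
```

```bash
python3 -c "
from h import *
go(.5635,.124,.272,-66);print(bot.get_obs()['ft_torque'])"
```

```text
t 10.0 p [0.5599 0.1261 0.2729] q [ 0.463  0.886  0.001 -0.005] rv [ 0.821  0.571 -0.002] F [-0.1 -0.4  0.5] w 0.0422 j [0.22 0.39 0.31 1.5  0.01 1.18]
d cm [ 0.36 -0.21 -0.09] tiltfix deg [-0.3 -0.4 -0. ] yaw now 34.8 dyaw -100.8
[ 0.05772945 -0.08273501 -0.21661006]
```

Request:
move_arm(
  series=[
    [[0,0,0.02,0,0,8.5,0],[0,0,0.02,0,0,8.5,0],[0,0,0.02,0,0,8.5,0],[0,0,0.02,0,0,8.5,0],[0,0,0.02,0,0,8.5,0]],
  ],
)

```text
clock: 10.5
eef_pos: [0.5583, 0.1251, 0.2739]
tool_rot: [0.106, 0.994, -0.002, -0.006]
ft_force: [-0.3, -0.2, 0.2]
grip_width: 0.0421
```

Request:
move_arm(
  series=[
    [[0,0,0.02,0,0,8.5,0],[0,0,0.02,0,0,8.5,0],[0,0,0.02,0,0,8.5,0],[0,0,0.02,0,0,8.5,0],[0,0,0.02,0,0,8.5,0]],
  ],
)

```text
clock: 11.0
eef_pos: [0.5577, 0.1232, 0.2749]
tool_rot: [-0.265, 0.964, -0.006, -0.005]
ft_force: [-0.1, -1.9, 2.5]
grip_width: 0.0421
```

Request:
move_arm(
  series=[
    [[0,0,0.02,0,0,8.5,0],[0,0,0.02,0,0,8.5,0],[0,0,0.02,0,0,8.5,0],[0,0,0.02,0,0,8.5,0],[0,0,0.02,0,0,8.5,0]],
  ],
)

```text
clock: 11.5
eef_pos: [0.5582, 0.1215, 0.276]
tool_rot: [-0.6, 0.8, -0.009, -0.003]
ft_force: [1.0, 0.3, 0.4]
grip_width: 0.042
```

Request:
move_arm(
  series=[
    [[0,0,0.02,0,0,8.5,0],[0,0,0.02,0,0,8.5,0],[0,0,0.02,0,0,8.5,0],[0,0,0.02,0,0,8.5,0],[0,0,0.02,0,0,8.5,0]],
  ],
)

```text
clock: 12.0
eef_pos: [0.5598, 0.1206, 0.2771]
tool_rot: [0.851, -0.524, 0.011, -0.001]
ft_force: [1.9, 0.3, 0.4]
grip_width: 0.0422
```

Request:
move_arm(
  series=[
    [[0,0,0.02,0,0,8.5,0],[0,0,0.02,0,0,8.5,0],[0,0,0.02,0,0,8.5,0],[0,0,0.02,0,0,8.5,0],[0,0,0.02,0,0,8.5,0]],
  ],
)

```text
clock: 12.5
eef_pos: [0.5616, 0.121, 0.2782]
tool_rot: [0.984, -0.176, 0.011, -0.007]
ft_force: [1.8, 0.2, 1.0]
grip_width: 0.0424
```

```bash
python3 -c "
from h import *
go(.5635,.124,.272,-66);print(bot.get_obs()['ft_torque'])"
```

```text
t 12.5 p [0.5616 0.121  0.2782] q [ 0.984 -0.176  0.011 -0.007] rv [-0.347 -0.938 -0.017] F [1.8 0.2 1. ] w 0.0424 j [ 0.21  0.36  0.29  1.47  0.   -2.58]
d cm [ 0.19  0.3  -0.62] tiltfix deg [-0.5  1.4  0. ] yaw now -110.3 dyaw 44.3
[ 0.06363504 -0.16754586 -0.12079217]
```

Request:
move_arm(
  series=[
    [[0,0,0.02,0,0,8,0],[0,0,0.02,0,0,7,0],[0,0,0.02,0,0,5,0],[0,0,0,0,0,0,1],[0,0,0,0,0,0,1]],
  ],
)

```text
clock: 13.0
eef_pos: [0.5621, 0.1214, 0.2782]
tool_rot: [1.0, 0.004, 0.01, -0.009]
ft_force: [0.2, 0.1, -0.2]
grip_width: 0.0695
```

Request:
move_arm(
  series=[
    [[0,0,0,0,0,0,1],[0,0,0,0,0,0,1],[0,0.3,0,0,1,-8.5,1],[0,0,0,0,0,-8.5,1],[0,0,0,0,0,-8.5,1]],
  ],
)

```text
clock: 13.5
eef_pos: [0.5616, 0.1244, 0.2776]
tool_rot: [0.975, -0.223, 0.002, -0.008]
ft_force: [0.1, -0.2, 1.3]
grip_width: 0.0851
```

```bash
python3 -c "
from h import *
go(.5606,.1235,.275,-66)"
```

```text
t 13.5 p [0.5616 0.1244 0.2776] q [ 0.975 -0.223  0.002 -0.008] rv [-0.434 -0.901 -0.016] F [ 0.1 -0.2  1.3] w 0.0851 j [ 0.21  0.37  0.31  1.5   0.01 -2.48]
d cm [-0.1  -0.09 -0.26] tiltfix deg [-0.8  0.4  0. ] yaw now -115.7 dyaw 49.7
```

Request:
move_arm(
  series=[
    [[-0.1,-0.1,0,-0.5,0.3,-8.5,1],[0,0,0,0,0,-8.5,1],[0,0,0,0,0,-8.5,1],[0,0,0,0,0,-8.5,1],[0,0,0,0,0,-8.5,1]],
  ],
)

```text
clock: 14.0
eef_pos: [0.5603, 0.1234, 0.2773]
tool_rot: [0.826, -0.564, 0.001, -0.002]
ft_force: [0.1, 0.4, -0.6]
grip_width: 0.0855
```

Request:
move_arm(
  series=[
    [[0,0,0,0,0,-8.5,1],[0,0,0,0,0,-8.5,1],[0,0,0,0,0,-8.5,1],[0,0,0,0,0,-8.5,1],[0,0,0,0,0,-8.5,1]],
  ],
)

```text
clock: 14.5
eef_pos: [0.5599, 0.1235, 0.2771]
tool_rot: [-0.562, 0.827, -0.002, 0.001]
ft_force: [0.7, 0.4, -0.3]
grip_width: 0.0856
```

```bash
python3 -c "
from h import *
go(.5606,.1235,.275,-66)"
```

```text
t 14.5 p [0.5599 0.1235 0.2771] q [-0.562  0.827 -0.002  0.001] rv [-0.929  0.369 -0.005] F [ 0.7  0.4 -0.3] w 0.0856 j [ 0.22  0.38  0.31  1.5  -0.   -0.97]
d cm [ 0.07  0.   -0.21] tiltfix deg [0.1 0.3 0. ] yaw now 158.3 dyaw 135.7
```

Request:
move_arm(
  series=[
    [[0,0,0,0,0,-8.5,1],[0,0,0,0,0,-8.5,1],[0,0,0,0,0,-8.5,1],[0,0,0,0,0,-8.5,1],[0,0,0,0,0,-8.5,1]],
  ],
)

```text
clock: 15.0
eef_pos: [0.5596, 0.1235, 0.2768]
tool_rot: [-0.22, 0.976, -0.002, 0.0]
ft_force: [-0.1, -0.2, -0.1]
grip_width: 0.0854
```

Request:
move_arm(
  series=[
    [[0,0,0,0,0,-8.5,1],[0,0,0,0,0,-8.5,1],[0,0,0,0,0,-8.5,1],[0,0,0,0,0,-8.5,1],[0,0,0,0,0,-8.5,1]],
  ],
)

```text
clock: 15.5
eef_pos: [0.5593, 0.1236, 0.2766]
tool_rot: [0.153, 0.988, -0.002, -0.001]
ft_force: [0.7, -0.2, -0.1]
grip_width: 0.0854
```

Request:
move_arm(
  series=[
    [[0,0,0,0,0,-8.5,1],[0,0,0,0,0,-8.5,1],[0,0,0,0,0,-8.5,1],[0,0,0,0,0,-8.5,1],[0,0,0,0,0,-8.5,1]],
  ],
)

```text
clock: 16.0
eef_pos: [0.559, 0.1237, 0.2764]
tool_rot: [0.504, 0.863, -0.002, -0.002]
ft_force: [-0.4, 1.0, 0.4]
grip_width: 0.0858
```

Request:
move_arm(
  series=[
    [[0,0,0,0,0,-8.5,1],[0,0,0,0,0,-8.5,1],[0,0,0,0,0,-8.5,1],[0,0,0,0,0,-8.5,1],[0,0,0,0,0,-8.5,1]],
  ],
)

```text
clock: 16.5
eef_pos: [0.5587, 0.1237, 0.2761]
tool_rot: [0.786, 0.619, -0.001, -0.003]
ft_force: [-0.2, 0.4, -0.1]
grip_width: 0.0855
```

Request:
move_arm(
  series=[
    [[0,0,0,0,0,-8.5,1],[0,0,0,0,0,-8.5,1],[0,0,0,0,0,-8.5,1],[0,0,0,0,0,-8.5,1],[0,0,0,0,0,-8.5,1]],
  ],
)

```text
clock: 17.0
eef_pos: [0.5584, 0.1237, 0.2758]
tool_rot: [0.958, 0.288, -0.001, -0.003]
ft_force: [0.9, 0.4, -0.5]
grip_width: 0.0852
```

```bash
python3 -c "
from h import *
go(.5606,.1235,.275,-66)"
```

```text
t 17.0 p [0.5584 0.1237 0.2758] q [ 0.958  0.288 -0.001 -0.003] rv [ 0.552 -0.834 -0.006] F [ 0.9  0.4 -0.5] w 0.0852 j [0.21 0.38 0.31 1.5  0.01 2.77]
d cm [ 0.22 -0.02 -0.08] tiltfix deg [-0.3 -0.2 -0. ] yaw now -56.5 dyaw -9.5
```

Request:
move_arm(
  series=[
    [[0.2,0,0.1,0,0,-8.5,1],[0,0,0,0,0,0,0],[0,0,0,0,0,0,0],[0,0,0,0,0,0,0],[0,0,0,0,0,0,0]],
  ],
)

```text
clock: 17.5
eef_pos: [0.5602, 0.1238, 0.277]
tool_rot: [0.976, 0.218, -0.0, -0.003]
ft_force: [-0.0, 0.9, 0.4]
grip_width: 0.042
```

Request:
move_arm(
  series=[
    [[0,0,0,0,0,0,0],[0,0,0,0,0,0,0],[0,0,0,0,0,4,0],[0,0,0.02,0,0,8.5,0],[0,0,0.02,0,0,8.5,0]],
  ],
)

```text
clock: 18.0
eef_pos: [0.56, 0.1235, 0.2776]
tool_rot: [0.918, 0.397, -0.001, -0.003]
ft_force: [-1.0, -0.4, -0.0]
grip_width: 0.0424
```

Request:
move_arm(
  series=[
    [[0,0,0.02,0,0,8.5,0],[0,0,0.02,0,0,8.5,0],[0,0,0.02,0,0,8.5,0],[0,0,0.02,0,0,8.5,0],[0,0,0.02,0,0,8.5,0]],
  ],
)

```text
clock: 18.5
eef_pos: [0.56, 0.123, 0.2785]
tool_rot: [0.708, 0.706, -0.002, -0.002]
ft_force: [-0.4, -0.1, 0.8]
grip_width: 0.0421
```

```bash
python3 -c "
from h import *
go(.5606,.1235,.275,-66)"
```

```text
t 18.5 p [0.56   0.123  0.2785] q [ 0.708  0.706 -0.002 -0.002] rv [ 1.    -0.004 -0.006] F [-0.4 -0.1  0.8] w 0.0421 j [0.22 0.38 0.33 1.52 0.   1.79]
d cm [ 0.06  0.05 -0.35] tiltfix deg [ 0.  -0.3  0. ] yaw now -0.2 dyaw -65.8
```

Request:
move_arm(
  series=[
    [[0,0,0.02,0,0,8.5,0],[0,0,0.02,0,0,8.5,0],[0,0,0.02,0,0,8.5,0],[0,0,0.02,0,0,8.5,0],[0,0,0.02,0,0,8.5,0]],
  ],
)

```text
clock: 19.0
eef_pos: [0.5602, 0.1227, 0.2795]
tool_rot: [0.401, 0.916, -0.003, -0.001]
ft_force: [-0.5, 0.4, 0.7]
grip_width: 0.042
```

Request:
move_arm(
  series=[
    [[0,0,0.02,0,0,8.5,0],[0,0,0.02,0,0,8.5,0],[0,0,0.02,0,0,8.5,0],[0,0,0.02,0,0,8.5,0],[0,0,0.02,0,0,8.5,0]],
  ],
)

```text
clock: 19.5
eef_pos: [0.5605, 0.1227, 0.2804]
tool_rot: [0.037, 0.999, -0.003, 0.0]
ft_force: [-0.2, -0.0, 0.8]
grip_width: 0.042
```

Request:
move_arm(
  series=[
    [[0,0,0.02,0,0,8.5,0],[0,0,0.02,0,0,8.5,0],[0,0,0.02,0,0,8.5,0],[0,0,0.02,0,0,8.5,0],[0,0,0.02,0,0,8.5,0]],
  ],
)

```text
clock: 20.0
eef_pos: [0.5608, 0.1224, 0.2814]
tool_rot: [-0.331, 0.944, -0.003, 0.002]
ft_force: [-0.0, -0.2, 1.8]
grip_width: 0.042
```

Request:
move_arm(
  series=[
    [[0,0,0.02,0,0,8.5,0],[0,0,0.02,0,0,8.5,0],[0,0,0.02,0,0,8.5,0],[0,0,0.02,0,0,8.5,0],[0,0,0.02,0,0,8.5,0]],
  ],
)

```text
clock: 20.5
eef_pos: [0.5611, 0.1225, 0.2823]
tool_rot: [-0.654, 0.757, -0.002, 0.003]
ft_force: [-0.9, 0.4, 0.1]
grip_width: 0.0422
```

Request:
move_arm(
  series=[
    [[0,0,0.02,0,0,8.5,0],[0,0,0.02,0,0,8.5,0],[0,0,0.02,0,0,8.5,0],[0,0,0.02,0,0,8.5,0],[0,0,0.02,0,0,8.5,0]],
  ],
)

```text
clock: 21.0
eef_pos: [0.5613, 0.1228, 0.2833]
tool_rot: [0.886, -0.464, 0.0, -0.004]
ft_force: [-0.1, -0.6, 0.5]
grip_width: 0.0419
```

Request:
move_arm(
  series=[
    [[0,0,0.02,0,0,8.5,0],[0,0,0.02,0,0,8.5,0],[0,0,0.02,0,0,8.5,0],[0,0,0.02,0,0,8.5,0],[0,0,0.02,0,0,8.5,0]],
  ],
)

```text
clock: 21.5
eef_pos: [0.5615, 0.123, 0.2843]
tool_rot: [0.994, -0.108, -0.001, -0.004]
ft_force: [-0.1, 0.5, 0.0]
grip_width: 0.042
```

```bash
python3 -c "
from h import *
go(.5606,.1235,.275,-66)"
```

```text
t 21.5 p [0.5615 0.123  0.2843] q [ 0.994 -0.108 -0.001 -0.004] rv [-0.214 -0.977 -0.008] F [-0.1  0.5  0. ] w 0.042 j [ 0.21  0.38  0.34  1.53  0.01 -2.71]
d cm [-0.09  0.05 -0.93] tiltfix deg [-0.5 -0.1 -0. ] yaw now -102.4 dyaw 36.4
```

Request:
move_arm(
  series=[
    [[0,0,0.02,0,0,8,0],[0,0,0.02,0,0,6,0],[0,0,0.1,0,0,0,0],[0,0,0.1,0,0,0,0],[0,0,0.1,0,0,0,0]],
  ],
)

```text
clock: 22.0
eef_pos: [0.5611, 0.1229, 0.2864]
tool_rot: [1.0, 0.018, -0.003, -0.004]
ft_force: [-0.8, 0.2, -2.1]
grip_width: 0.0425
```

```bash
python3 -c "
from h import *
go(.5606,.1235,.275,-66)"
```

```text
t 22.0 p [0.5611 0.1229 0.2864] q [ 1.     0.018 -0.003 -0.004] rv [ 0.037 -0.999 -0.007] F [-0.8  0.2 -2.1] w 0.0425 j [ 0.21  0.38  0.35  1.54  0.01 -2.97]
d cm [-0.05  0.06 -1.14] tiltfix deg [-0.4 -0.3 -0. ] yaw now -87.9 dyaw 21.9
```

Request:
move_arm(
  series=[
    [[0,0,0.1,0,0,0,0],[0,0,0.1,0,0,0,0],[0,0,0.1,0,0,0,0],[0,0,0,0,0,0,0],[0,0,0,0,0,0,0]],
  ],
)

```text
clock: 22.5
eef_pos: [0.5607, 0.1228, 0.2873]
tool_rot: [1.0, 0.017, -0.005, -0.003]
ft_force: [-0.4, -0.2, -3.5]
grip_width: 0.0419
```

Request:
move_arm(
  series=[
    [[0,0,-0.2,0,0,0,0],[0,0,0,0,0,0,1],[0,0,0,0,0,0,1],[0,0,0,0,0,0,1],[0,0,0,0,0,-8.5,1]],
  ],
)

```text
clock: 23.0
eef_pos: [0.5614, 0.1229, 0.288]
tool_rot: [0.998, -0.059, -0.002, -0.004]
ft_force: [0.4, 0.0, 1.3]
grip_width: 0.0859
```

Request:
move_arm(
  series=[
    [[0,0,0,0,0,-8.5,1],[0,0,0,0,0,-8.5,1],[0,0,0,0,0,-8.5,1],[0,0,0,0,0,-8.5,1],[0,0,0,0,0,-8.5,1]],
  ],
)

```text
clock: 23.5
eef_pos: [0.5621, 0.1229, 0.2906]
tool_rot: [0.907, -0.422, 0.002, -0.005]
ft_force: [-0.2, -0.6, 0.4]
grip_width: 0.0854
```

Request:
move_arm(
  series=[
    [[0,0,0,0,0,-8.5,1],[0,0,0,0,0,-8.5,1],[0,0,0,0,0,-8.5,1],[0,0,0,0,0,-8.5,1],[0,0,0,0,0,-8.5,1]],
  ],
)

```text
clock: 24.0
eef_pos: [0.5627, 0.123, 0.2933]
tool_rot: [-0.689, 0.724, -0.005, 0.006]
ft_force: [-0.5, -0.0, -0.1]
grip_width: 0.0856
```

Request:
move_arm(
  series=[
    [[0,0,0,0,0,-8.5,1],[0,0,0,0,0,-8.5,1],[0,0,0,0,0,-8.5,1],[0,0,0,0,0,-8.5,1],[0,0,0,0,0,-8.5,1]],
  ],
)

```text
clock: 24.5
eef_pos: [0.5633, 0.1231, 0.2959]
tool_rot: [-0.376, 0.927, -0.008, 0.006]
ft_force: [-0.5, 1.1, -0.2]
grip_width: 0.0853
```

Request:
move_arm(
  series=[
    [[0,0,0,0,0,-8.5,1],[0,0,0,0,0,-8.5,1],[0,0,0,0,0,-8.5,1],[0,0,0,0,0,-8.5,1],[0,0,0,0,0,-8.5,1]],
  ],
)

```text
clock: 25.0
eef_pos: [0.5638, 0.1233, 0.2985]
tool_rot: [-0.011, 1.0, -0.01, 0.005]
ft_force: [-0.2, -0.0, 0.1]
grip_width: 0.0853
```

```bash
python3 -c "
from h import *
go(.5606,.1235,.284,-66)"
```

```text
t 25.0 p [0.5638 0.1233 0.2985] q [-0.011  1.    -0.01   0.005] rv [-0.021  1.    -0.019] F [-0.2 -0.   0.1] w 0.0853 j [ 0.23  0.38  0.37  1.56 -0.02  0.2 ]
d cm [-0.32  0.02 -1.45] tiltfix deg [1.1 0.5 0. ] yaw now 91.2 dyaw -157.2
```

Request:
move_arm(
  series=[
    [[-0.3,0,-1.2,1,0.5,0,1],[0,0,-0.3,0,0,0,1],[0,0,0,0,0,0,1],[0,0,0,0,0,0,0],[0,0,0,0,0,0,0]],
  ],
)

```text
clock: 25.5
eef_pos: [0.5618, 0.1237, 0.2857]
tool_rot: [-0.01, 1.0, -0.0, 0.003]
ft_force: [0.3, 0.4, 0.2]
grip_width: 0.0591
```

Request:
move_arm(
  series=[
    [[0,0,0,0,0,0,0],[0,0,0,0,0,0,0],[0,0,0,0,0,0,0],[0,0,0.02,0,0,8,0],[0,0,0.02,0,0,8.5,0]],
  ],
)

```text
clock: 26.0
eef_pos: [0.5621, 0.1243, 0.2871]
tool_rot: [-0.157, 0.988, 0.0, 0.003]
ft_force: [-0.2, -0.4, 1.2]
grip_width: 0.042
```

Request:
move_arm(
  series=[
    [[0,0,0.02,0,0,8.5,0],[0,0,0.02,0,0,8.5,0],[0,0,0.02,0,0,8.5,0],[0,0,0.02,0,0,8.5,0],[0,0,0.02,0,0,8.5,0]],
  ],
)

```text
clock: 26.5
eef_pos: [0.5619, 0.125, 0.2881]
tool_rot: [-0.508, 0.861, 0.002, 0.003]
ft_force: [0.2, 0.7, 0.1]
grip_width: 0.0419
```

Request:
move_arm(
  series=[
    [[0,0,0.02,0,0,8.5,0],[0,0,0.02,0,0,8.5,0],[0,0,0.02,0,0,8.5,0],[0,0,0.02,0,0,8.5,0],[0,0,0.02,0,0,8.5,0]],
  ],
)

```text
clock: 27.0
eef_pos: [0.5606, 0.1253, 0.289]
tool_rot: [0.788, -0.615, -0.004, -0.001]
ft_force: [-0.9, 0.4, 1.2]
grip_width: 0.042
```

```bash
python3 -c "
from h import *
go(.5606,.1235,.284,-66)"
```

```text
t 27.0 p [0.5606 0.1253 0.289 ] q [ 0.788 -0.615 -0.004 -0.001] rv [-0.97  -0.242  0.004] F [-0.9  0.4  1.2] w 0.042 j [ 0.22  0.38  0.35  1.54  0.01 -1.6 ]
d cm [ 0.   -0.18 -0.5 ] tiltfix deg [-0.3 -0.3 -0. ] yaw now -166.0 dyaw 100.0
```

Request:
move_arm(
  series=[
    [[0,0,0.02,0,0,8.5,0],[0,0,0.02,0,0,8.5,0],[0,0,0.02,0,0,8.5,0],[0,0,0.02,0,0,8.5,0],[0,0,0.02,0,0,8.5,0]],
  ],
)

```text
clock: 27.5
eef_pos: [0.5597, 0.1245, 0.2899]
tool_rot: [0.959, -0.284, -0.004, 0.002]
ft_force: [-0.3, -0.4, -1.0]
grip_width: 0.0419
```

Request:
move_arm(
  series=[
    [[0,0,0.1,0,0,0,0],[0,0,0.2,0,0,0,0],[0,0,0.3,0,0,0,0],[0,0,0.3,0,0,0,0],[0,0,0.3,0,0,0,0]],
  ],
)

```text
clock: 28.0
eef_pos: [0.5573, 0.1252, 0.295]
tool_rot: [0.958, -0.287, -0.011, 0.004]
ft_force: [1.6, 2.5, -18.7]
grip_width: 0.042
```

Request:
move_arm(
  series=[
    [[0.2,0,-0.4,0,0,0,0],[0.1,0,0,0.5,0.8,8,0],[0,0,0.02,0,0,8.5,0],[0,0,0.02,0,0,8.5,0],[0,0,0.02,0,0,8,0]],
  ],
)

```text
clock: 28.5
eef_pos: [0.5608, 0.1241, 0.2955]
tool_rot: [1.0, 0.003, -0.016, 0.007]
ft_force: [-0.6, 0.5, -1.2]
grip_width: 0.0419
```

```bash
python3 -c "
from h import *
go(.5606,.1235,.289,-66)
save('side','s4.png',(180,60,360,240),3.5)"
```

```text
t 28.5 p [0.5608 0.1241 0.2955] q [ 1.     0.003 -0.016  0.007] rv [ 0.007 -1.     0.014] F [-0.6  0.5 -1.2] w 0.0419 j [ 0.22  0.41  0.41  1.6  -0.01 -2.93]
d cm [-0.02 -0.06 -0.65] tiltfix deg [ 0.8 -1.8  0. ] yaw now -89.6 dyaw 23.6
```

View pics/s4.png

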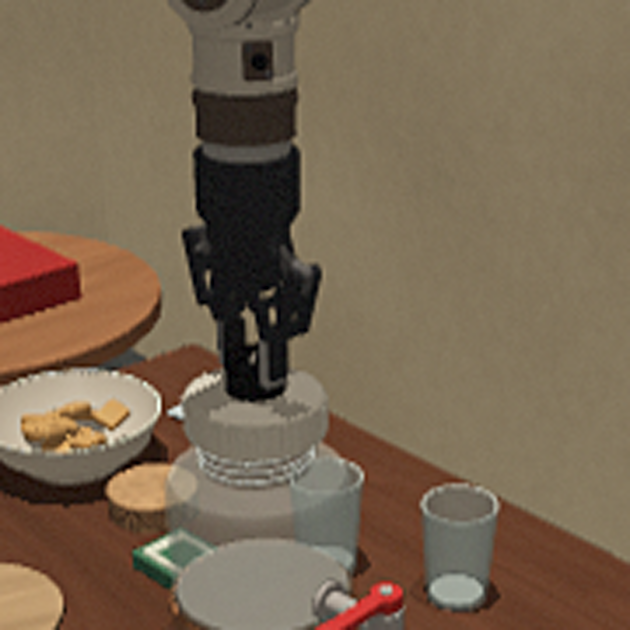

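Request:
move_arm(
  series=[
    [[0,0,0.2,0.3,-0.8,0,0],[0,0,0.3,0.2,-0.5,0,0],[0,0,0.3,0,0,0,0],[0,0,0.3,0,0,0,0],[0,0,0.3,0,0,0,0]],
  ],
)

```text
clock: 29.05
eef_pos: [0.5624, 0.1234, 0.3151]
tool_rot: [1.0, 0.0, 0.001, 0.002]
ft_force: [0.1, 0.5, -1.9]
grip_width: 0.0416
```

```bash
python3 -c "
from h import *
I,D=bot.camera('top');P=np.load('topP.npy')
m=(P[...,2]>.005)&(P[...,2]<.012)&(np.hypot(P[...,0]-.425,P[...,1]-.385)<.1)
c=P[m];print(m.sum(),np.round((c.min(0)+c.max(0))/2,4),c.max(0)-c.min(0),c.mean(0))
save('side','s5.png',(180,60,360,240),3.5)"
```

```text
2235 [0.4251 0.3876 0.0085] [0.19918932 0.18976221 0.00699645] [0.42259884 0.3866741  0.00823834]
```

Request:
move_arm(
  series=[
    [[0,0,1,0,0,0,0],[0,0,2,0,0,0,0],[0,0,2,0,0,0,0],[-0.5,1,0.5,0,0,0,0],[-1,2,0,0,0,0,0]],
  ],
)

```text
clock: 29.65
eef_pos: [0.5477, 0.1527, 0.3722]
tool_rot: [1.0, -0.002, 0.001, 0.003]
ft_force: [0.5, 1.6, -1.8]
grip_width: 0.0418
```

View pics/s5.png

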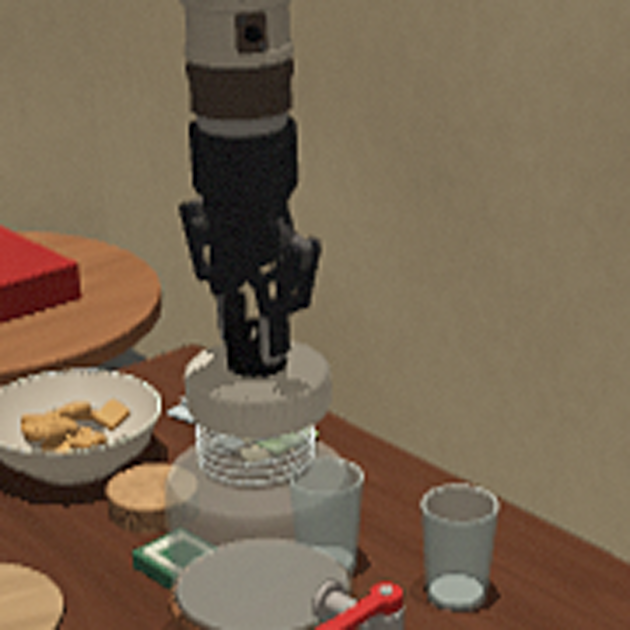

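Request:
move_arm(
  series=[
    [[-1.5,2.8,0,0,0,0,0],[-1.6,3,0,0,0,0,0],[-1.6,3,0,0,0,0,0],[-1.6,3,0,0,0,0,0],[-1.6,3,0,0,0,0,0]],
  ],
)

```text
clock: 30.15
eef_pos: [0.4645, 0.3068, 0.371]
tool_rot: [1.0, -0.004, -0.0, 0.002]
ft_force: [0.2, 1.4, -2.1]
grip_width: 0.0418
```

Request:
move_arm(
  series=[
    [[-1.4,2.8,0,0,0,0,0],[-1,2,-1,0,0,0,0],[-0.5,1,-2,0,0,0,0],[0,0,-3,0,0,0,0],[0,0,-3,0,0,0,0]],
  ],
)

```text
clock: 30.65
eef_pos: [0.4286, 0.3768, 0.2817]
tool_rot: [1.0, 0.002, 0.002, -0.002]
ft_force: [0.7, -0.5, -2.3]
grip_width: 0.0416
```

```bash
python3 -c "
from h import *
go(.4245,.387,.06,-90)"
```

```text
t 30.65 p [0.4286 0.3768 0.2817] q [ 1.     0.002  0.002 -0.002] rv [ 0.003 -1.    -0.004] F [ 0.7 -0.5 -2.3] w 0.0416 j [ 0.72  0.37  0.31  1.51  0.   -2.42]
d cm [ -0.41   1.02 -22.17] tiltfix deg [-0.2  0.3  0. ] yaw now -89.8 dyaw -0.2
```

Request:
move_arm(
  series=[
    [[-0.2,0.5,-4,0,0,0,0],[-0.2,0.5,-4,0,0,0,0],[0,0,-4,0,0,0,0],[0,0,-3,0,0,0,0],[0,0,-1,0,0,0,0]],
  ],
)

```text
clock: 31.15
eef_pos: [0.4174, 0.3883, 0.1121]
tool_rot: [1.0, 0.004, -0.0, -0.001]
ft_force: [0.1, -0.7, -2.6]
grip_width: 0.0422
```

```bash
python3 -c "
from h import *
go(.4245,.387,.06,-90)
save('side','s6.png',(100,130,260,270),4)
P=None
I,D=bot.camera('side');T=bot.camera_info('side');f=210/np.tan(np.radians(T['vfov']/2));v,u=np.mgrid[:420,:560]
P=np.stack([(u-T['cx'])/f*D,(v-T['cy'])/f*D,D],-1)@T['cam_to_world'][:3,:3].T+T['cam_to_world'][:3,3]
m=(np.hypot(P[...,0]-.4245,P[...,1]-.387)<.06)&(D>0)&(I.min(2)>110)
q=P[m];print(len(q),np.percentile(q[:,2],[0,5,25,50,75,95,100]).round(4))"
```

```text
t 31.15 p [0.4174 0.3883 0.1121] q [ 1.     0.004 -0.    -0.001] rv [ 0.007 -1.    -0.002] F [ 0.1 -0.7 -2.6] w 0.0422 j [ 0.75  0.45 -0.01  1.11  0.   -2.4 ]
d cm [ 0.71 -0.13 -5.21] tiltfix deg [-0.1 -0.  -0. ] yaw now -89.6 dyaw -0.4
234 [0.0076 0.0973 0.1    0.101  0.1023 0.5492 0.5792]
```

View pics/s6.png

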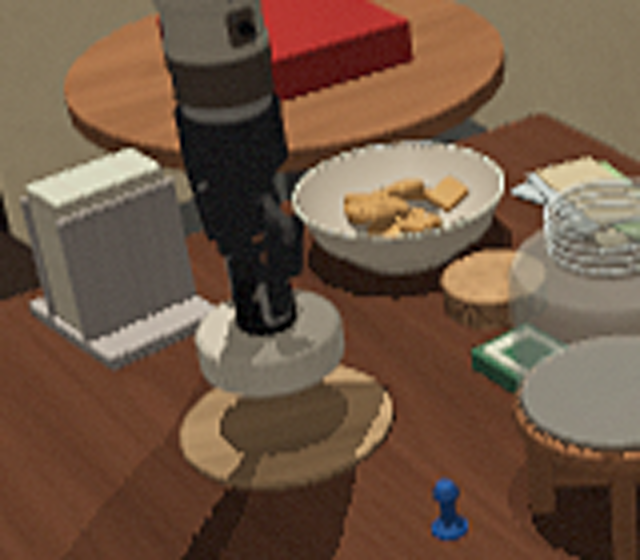

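Request:
move_arm(
  series=[
    [[0.4,-0.1,-1.5,0,0,0,0],[0.3,0,-1.5,0,0,0,0],[0,0,-1,0,0,0,0],[0,0,0,0,0,0,0],[0,0,0,0,0,0,0]],
  ],
)

```text
clock: 31.75
eef_pos: [0.4306, 0.3937, 0.083]
tool_rot: [1.0, 0.004, 0.007, -0.008]
ft_force: [0.4, -0.3, -1.0]
grip_width: 0.0417
```

```bash
python3 -c "
from h import *
go(.4245,.387,.06,-90)
I,D=bot.camera('side');T=bot.camera_info('side');f=210/np.tan(np.radians(T['vfov']/2));v,u=np.mgrid[:420,:560]
P=np.stack([(u-T['cx'])/f*D,(v-T['cy'])/f*D,D],-1)@T['cam_to_world'][:3,:3].T+T['cam_to_world'][:3,3]
m=(np.hypot(P[...,0]-.4245,P[...,1]-.387)<.06)&(D>0)&(I.min(2)>110)
q=P[m];print(len(q),np.percentile(q[:,2],[0,5,25,50,75,95,100]).round(4))
go(.4245,.387,.06,-90)
"
```

```text
t 31.75 p [0.4306 0.3937 0.083 ] q [ 1.     0.004  0.007 -0.008] rv [ 0.008 -1.    -0.015] F [ 0.4 -0.3 -1. ] w 0.0417 j [ 0.74  0.49 -0.03  1.03  0.   -2.41]
d cm [-0.61 -0.67 -2.3 ] tiltfix deg [-0.9  0.8  0. ] yaw now -89.6 dyaw -0.4
234 [0.0609 0.0682 0.0712 0.0724 0.0736 0.5277 0.5525]
t 31.8 p [0.4306 0.3937 0.0831] q [ 1.     0.004  0.007 -0.008] rv [ 0.008 -1.    -0.016] F [-0.9 -0.9 -1.2] w 0.042 j [ 0.74  0.49 -0.03  1.03  0.   -2.41]
d cm [-0.61 -0.67 -2.31] tiltfix deg [-0.9  0.8  0. ] yaw now -89.6 dyaw -0.4
```

Request:
move_arm(
  series=[
    [[-0.3,-0.3,-1,-0.5,0.4,0,0],[-0.2,-0.3,-1,-0.4,0.4,0,0],[0,0,-0.5,0,0,0,0],[0,0,0,0,0,0,0],[0,0,0,0,0,0,0]],
  ],
)

```text
clock: 32.3
eef_pos: [0.4255, 0.3878, 0.0577]
tool_rot: [1.0, 0.004, 0.0, -0.0]
ft_force: [0.5, 1.1, -1.6]
grip_width: 0.0417
```

```bash
python3 -c "
from h import *
go(.4245,.387,.052,-90)
"
```

```text
t 32.3 p [0.4255 0.3878 0.0577] q [ 1.     0.004  0.    -0.   ] rv [ 0.008 -1.    -0.   ] F [ 0.5  1.1 -1.6] w 0.0417 j [ 0.74  0.52 -0.06  0.99  0.   -2.41]
d cm [-0.1  -0.08 -0.57] tiltfix deg [-0.  0.  0.] yaw now -89.6 dyaw -0.4
```

Request:
move_arm(
  series=[
    [[0,0,-0.2,0,0,0,0],[0,0,-0.2,0,0,0,0],[0,0,-0.1,0,0,0,0],[0,0,-0.1,0,0,0,0],[0,0,0,0,0,0,0]],
  ],
)

```text
clock: 32.8
eef_pos: [0.4261, 0.3882, 0.0539]
tool_rot: [1.0, 0.004, 0.001, -0.001]
ft_force: [0.1, -0.4, -2.5]
grip_width: 0.0418
```

Request:
move_arm(
  series=[
    [[0,0,-0.1,0,0,0,0],[0,0,-0.1,0,0,0,0],[0,0,-0.1,0,0,0,0],[0,0,0,0,0,0,0],[0,0,0,0,0,0,0]],
  ],
)

```text
clock: 33.3
eef_pos: [0.4265, 0.3884, 0.0538]
tool_rot: [1.0, 0.004, 0.002, -0.001]
ft_force: [0.4, -0.5, 0.8]
grip_width: 0.0418
```

Request:
move_arm(
  series=[
    [[0,0,0,0,0,0,0.6],[0,0,0,0,0,0,1],[0,0,0,0,0,0,1],[0,0,0,0,0,0,1],[0,0,1,0,0,0,1]],
  ],
)

```text
clock: 33.8
eef_pos: [0.4262, 0.3883, 0.0622]
tool_rot: [1.0, 0.004, 0.001, -0.001]
ft_force: [0.1, -0.2, -0.5]
grip_width: 0.0859
```

Request:
move_arm(
  series=[
    [[0,0,3,0,0,8,1],[0,0,4,0,0,8,1],[0,0,5,0,0,8,1],[0,0,5,0,0,8,1],[0,-2,4,0,0,8,1]],
  ],
)

```text
clock: 34.3
eef_pos: [0.4197, 0.3679, 0.2755]
tool_rot: [0.935, 0.354, -0.002, 0.005]
ft_force: [-0.4, 0.3, 0.1]
grip_width: 0.0853
```

```bash
python3 -c "
from h import *
go(.43,-.23,.3,0)
save('side','s7.png',(100,130,260,270),4)
save('top','t3.png')
for c in ('top','side'):
  for k in bot.find_in(c,'ice1')[:7]: print(c,np.round(k['at'],3),round(k['confidence'],2), np.round(proj(c,k['at'])))
"
```

```text
t 34.3 p [0.4197 0.3679 0.2755] q [ 0.935  0.354 -0.002  0.005] rv [ 0.662 -0.749  0.007] F [-0.4  0.3  0.1] w 0.0853 j [ 0.72  0.35  0.27  1.5  -0.01 -3.14]
d cm [  1.03 -59.79   2.45] tiltfix deg [ 0.6 -0.   0. ] yaw now -48.5 dyaw 48.5
top [ 0.296 -0.23   0.025] 0.71 [388. 305.]
top [ 0.588 -0.25   0.032] 0.7 [393. 197.]
top [ 0.593 -0.395  0.03 ] 0.58 [446. 195.]
side [ 0.591 -0.253  0.032] 0.61 [361. 309.]
side [ 0.426 -0.231  0.029] 0.6 [308. 340.]
side [ 0.297 -0.237  0.024] 0.54 [267. 376.]
side [0.524 0.076 0.171] 0.54 [254. 219.]
side [ 0.482 -0.073  0.022] 0.5 [280. 296.]
side [ 0.583 -0.405  0.025] 0.47 [412. 349.]
```

View pics/s7.png

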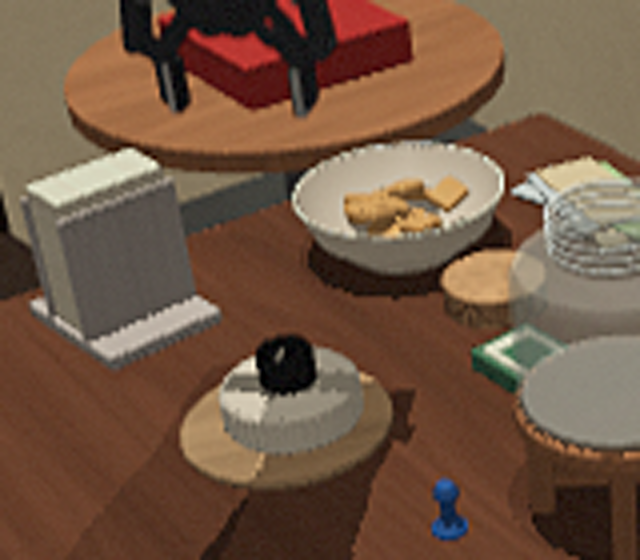

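View pics/t3.png

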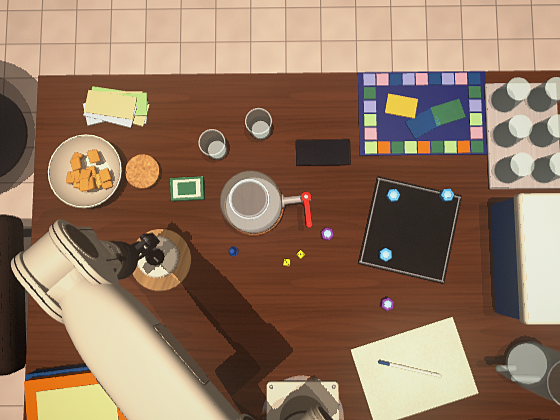

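Request:
move_arm(
  series=[
    [[0,0,1,0,0,-8.5,1],[0,-1,1,0,0,-8.5,1],[0,-3,0.5,0,0,-8.5,0.8],[0,-3,0,0,0,-8.5,0.8],[0,-3,0,0,0,-8.5,0.8]],
  ],
)

```text
clock: 35.0
eef_pos: [0.4161, 0.266, 0.2898]
tool_rot: [1.0, -0.016, -0.012, 0.006]
ft_force: [0.9, 0.0, -0.6]
grip_width: 0.0683
```

```bash
python3 -c "
from h import *
go(.43,-.23,.3,0)"
```

```text
t 35.0 p [0.4161 0.266  0.2898] q [ 1.    -0.016 -0.012  0.006] rv [-0.031 -0.999  0.013] F [ 0.9  0.  -0.6] w 0.0683 j [ 0.57  0.23  0.15  1.51  0.   -2.54]
d cm [  1.39 -49.6    1.02] tiltfix deg [ 0.7 -1.4  0. ] yaw now -91.8 dyaw 91.8
```

Request:
move_arm(
  series=[
    [[0,-3.5,0.5,0.5,-0.7,-8.5,0.8],[0,-3.5,0.3,0,-0.5,-8.5,0.8],[0,-3.5,0.3,0,0,-8.5,0.8],[0,-3.5,0,0,0,-8.5,0.8],[0,-3.5,0,0,0,-8.5,0.8]],
  ],
)

```text
clock: 35.5
eef_pos: [0.4108, 0.0845, 0.291]
tool_rot: [0.925, -0.381, -0.01, 0.003]
ft_force: [0.9, -0.6, 0.0]
grip_width: 0.0686
```

Request:
move_arm(
  series=[
    [[0,-3.5,0,0,0,-8.5,0.8],[0,-3.5,0,0,0,-8.5,0.8],[0,-3.5,0,0,0,-8.5,0.8],[0,-3.5,0,0,0,-8.5,0.8],[0,-3.5,0,0,0,-8.5,0.8]],
  ],
)

```text
clock: 36.0
eef_pos: [0.4053, -0.0963, 0.2822]
tool_rot: [0.721, -0.693, -0.019, 0.002]
ft_force: [0.7, -0.1, 0.0]
grip_width: 0.0682
```

```bash
python3 -c "
from h import *
go(.43,-.23,.2,0)"
```

```text
t 36.0 p [ 0.4053 -0.0963  0.2822] q [ 0.721 -0.693 -0.019  0.002] rv [-0.999 -0.04   0.03 ] F [ 0.7 -0.1  0. ] w 0.0682 j [-0.24  0.09 -0.05  1.47  0.01 -1.85]
d cm [  2.47 -13.37  -8.22] tiltfix deg [-1.3 -1.8 -0. ] yaw now -177.7 dyaw 177.7
```

Request:
move_arm(
  series=[
    [[0.5,-3,-1.5,-0.7,-0.8,0,0.8],[0.5,-3,-1.5,-0.5,-0.8,0,0.8],[0.5,-3,-1.5,0,0,0,0.8],[0.4,-1.5,-1.5,0,0,0,0.8],[0,0,0,0,0,0,0.8]],
  ],
)

```text
clock: 36.5
eef_pos: [0.4196, -0.2072, 0.2113]
tool_rot: [0.718, -0.696, -0.008, 0.003]
ft_force: [-0.5, -0.2, -0.6]
grip_width: 0.0686
```

```bash
cat >> h.py <<'E'
def fish(u,v,z):
    """wrist pixel -> world at height z, current pose"""
    o=bot.get_obs();i=bot.camera_info('wrist');f=210/np.tan(np.radians(i['vfov']/2))
    du,dv=u-i['cx'],v-i['cy'];r=np.hypot(du,dv);th=r/f
    d=np.array([np.sin(th)*du/r,np.sin(th)*dv/r,np.cos(th)]) if r>0 else np.array([0,0,1.])
    T=np.array(i['tool_from_camera']);Rt=R.from_quat(o['tool_rot']).as_matrix()
    c=Rt@T[:3,3]+o['eef_pos'];d=Rt@T[:3,:3]@d
    return c+d*(z-c[2])/d[2]
def ices(I):
    """blue ice contours in wrist image -> top-face polygon in world at z=.03"""
    h=cv2.cvtColor(I,cv2.COLOR_RGB2HSV)
    m=((h[...,0]>88)&(h[...,0]<112)&(h[...,1]>45)&(h[...,2]>140)).astype(np.uint8)*255
    m=cv2.morphologyEx(m,cv2.MORPH_CLOSE,np.ones((3,3)))
    cs,_=cv2.findContours(m,cv2.RETR_EXTERNAL,cv2.CHAIN_APPROX_NONE)
    for c in cs:
        if cv2.contourArea(c)<60: continue
        w=np.array([fish(p[0][0],p[0][1],.030)[:2] for p in c])
        (cx,cy),rad=cv2.minEnclosingCircle((w*1000).astype(np.float32))
        k=w.mean(0);mm=cv2.moments(c)
        # width vs direction: flats = min width
        a=np.arange(0,60,1.);wd=[]
        for t in a:
            s=0
            for kk in range(3):
                q=np.radians(t+60*kk);pr=w@[np.cos(q),np.sin(q)];s+=pr.max()-pr.min()
            wd.append(s/3)
        b=int(np.argmin(wd))
        print('ice px',[round(float(x)) for x in(mm['m10']/mm['m00'],mm['m01']/mm['m00'])],'ctr',np.round([cx/1000,cy/1000],4),'r mm',round(rad,1),'flat dir',a[b],'w',round(min(wd)*1000,1),round(max(wd)*1000,1))
E
python3 -c "
from h import *
go(.43,-.23,.2,0)
I,d=save('wrist','w2.png');ices(I)
for k in bot.find_in('wrist','ice1'):print(np.round(k['at'],3),k['confidence'])"
```

```text
t 36.5 p [ 0.4196 -0.2072  0.2113] q [ 0.718 -0.696 -0.008  0.003] rv [-0.999 -0.031  0.016] F [-0.5 -0.2 -0.6] w 0.0686 j [-0.46  0.2  -0.1   1.29 -0.   -2.06]
d cm [ 1.04 -2.28 -1.13] tiltfix deg [-0.4 -0.9 -0. ] yaw now -178.2 dyaw 178.2
ice px [215, 302] ctr [ 0.4883 -0.0726] r mm 9.8 flat dir 48.0 w 17.8 18.6
ice px [116, 146] ctr [ 0.5934 -0.2524] r mm 17.8 flat dir 5.0 w 31.7 35.3
ice px [120, 14] ctr [ 0.5929 -0.399 ] r mm 17.6 flat dir 5.0 w 31.8 34.8
[ 0.589 -0.253  0.028] 0.89
[ 0.587 -0.396  0.03 ] 0.88
[ 0.572 -0.023  0.157] 0.73
[ 0.48  -0.08   0.021] 0.7
[ 0.307 -0.23   0.026] 0.68
```

View pics/w2.png

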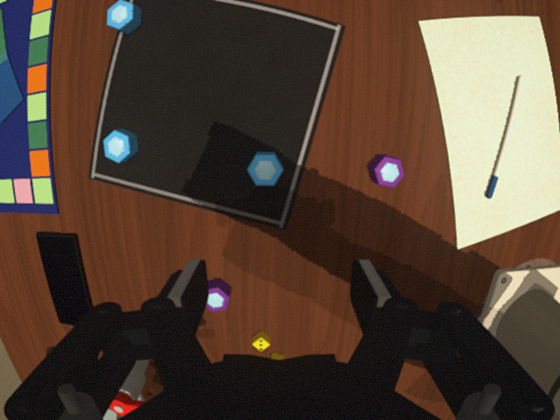

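```bash
sed -i 's/h\[...,2\]>140/h[...,2]>75/;s/h\[...,1\]>45/h[...,1]>60/' h.py; python3 -c "
from h import *
go(.43,-.23,.2,0)
I,d=bot.camera('wrist');ices(I)
cv2.imwrite('pics/w2c.png',cv2.resize(I[130:210,220:310,::-1],None,fx=6,fy=6))
print(fish(265,168,.03))"
```

```text
t 36.6 p [ 0.4203 -0.2061  0.2134] q [ 0.719 -0.695 -0.007  0.002] rv [-0.999 -0.033  0.013] F [ 0.2  0.9 -0.5] w 0.0682 j [-0.46  0.2  -0.1   1.29  0.   -2.06]
d cm [ 0.97 -2.39 -1.34] tiltfix deg [-0.4 -0.8 -0. ] yaw now -178.1 dyaw 178.1
ice px [492, 186] ctr [ 0.1634 -0.2233] r mm 13.2 flat dir 47.0 w 18.8 20.3
ice px [266, 167] ctr [ 0.4327 -0.2286] r mm 18.4 flat dir 31.0 w 32.6 36.2
ice px [121, 144] ctr [ 0.5906 -0.2533] r mm 22.4 flat dir 6.0 w 38.4 41.5
ice px [9, 88] ctr [ 0.7745 -0.3393] r mm 45.4 flat dir 1.0 w 70.9 74.6
ice px [125, 15] ctr [ 0.5898 -0.3967] r mm 23.5 flat dir 6.0 w 39.2 41.9
[ 0.43354741 -0.22817503  0.03      ]
```

View pics/w2c.png

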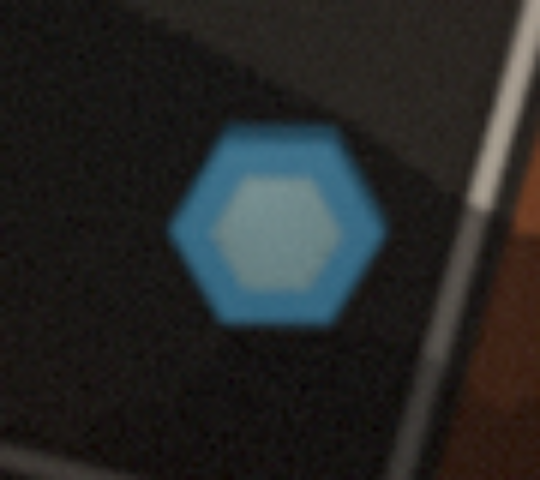

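Request:
move_arm(
  series=[
    [[0.5,-1,-3,-0.4,-0.5,-8,0.8],[0.5,-1,-4,0,-0.3,-8,0.8],[0,-0.3,-4,0,0,-8,0.8],[0,0,-3,0,0,-7,0.8],[0,0,0,0,0,0,0.8]],
  ],
)

```text
clock: 37.15
eef_pos: [0.4356, -0.2258, 0.0768]
tool_rot: [-0.502, 0.865, -0.008, 0.003]
ft_force: [-0.4, 0.6, 0.1]
grip_width: 0.0681
```

```bash
python3 -c "
from h import *
go(.4318,-.2285,.008,151)
I,d=save('wrist','w3.png');ices(I)"
```

```text
t 37.15 p [ 0.4356 -0.2258  0.0768] q [-0.502  0.865 -0.008  0.003] rv [-0.868  0.496 -0.016] F [-0.4  0.6  0.1] w 0.0681 j [-0.48  0.34 -0.29  0.92 -0.   -1.53]
d cm [-0.38 -0.27 -6.88] tiltfix deg [0.6 0.7 0. ] yaw now 150.3 dyaw 0.7
ice px [97, 286] ctr [ 0.5873 -0.2551] r mm 27.6 flat dir 5.0 w 45.7 47.6
ice px [284, 227] ctr [ 0.4324 -0.2307] r mm 20.9 flat dir 31.0 w 35.6 39.5
ice px [16, 140] ctr [ 0.5827 -0.3904] r mm 23.5 flat dir 3.0 w 39.7 42.4
```

View pics/w3.png

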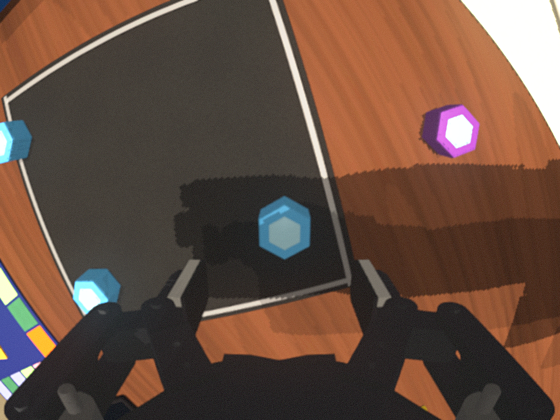

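Request:
move_arm(
  series=[
    [[-0.3,-0.3,-3,0.4,0.4,0,0.8],[-0.1,0,-2,0.2,0.3,0,0.8],[0,0,-1,0,0,0,0.8],[0,0,-0.3,0,0,0,0.8],[0,0,0,0,0,0,0.8]],
  ],
)

```text
clock: 37.7
eef_pos: [0.4423, -0.2311, 0.0256]
tool_rot: [-0.51, 0.86, -0.01, 0.006]
ft_force: [-0.7, -0.3, 0.2]
grip_width: 0.0683
```

```bash
python3 -c "
from h import *
go(.4322,-.2295,.008,151)"
```

```text
t 37.7 p [ 0.4423 -0.2311  0.0256] q [-0.51   0.86  -0.01   0.006] rv [-0.877  0.48  -0.023] F [-0.7 -0.3  0.2] w 0.0683 j [-0.48  0.41 -0.34  0.79  0.   -1.55]
d cm [-1.01  0.16 -1.76] tiltfix deg [0.6 1.2 0. ] yaw now 151.3 dyaw -0.3
```

Request:
move_arm(
  series=[
    [[-0.8,0.1,-0.8,0.3,0.6,0,0.8],[-0.3,0.1,-0.5,0.3,0.6,0,0.8],[-0.1,0,-0.2,0,0,0,0.8],[0,0,0,0,0,0,0.8],[0,0,0,0,0,0,0.8]],
  ],
)

```text
clock: 38.2
eef_pos: [0.4315, -0.2299, 0.0129]
tool_rot: [-0.51, 0.86, -0.001, 0.001]
ft_force: [0.1, -0.0, 0.3]
grip_width: 0.068
```

```bash
python3 -c "
from h import *
go(.4322,-.2295,.008,151)"
```

```text
t 38.2 p [ 0.4315 -0.2299  0.0129] q [-0.51   0.86  -0.001  0.001] rv [-0.878  0.479 -0.004] F [ 0.1 -0.   0.3] w 0.068 j [-0.49  0.43 -0.36  0.78  0.   -1.56]
d cm [ 0.07  0.04 -0.49] tiltfix deg [0.1 0.2 0. ] yaw now 151.4 dyaw -0.4
```

Request:
move_arm(
  series=[
    [[0,0,-0.4,0,0,0,0.8],[0,0,0,0,0,0,0],[0,0,0,0,0,0,0],[0,0,0,0,0,0,0],[0,0,0,0,0,0,0]],
  ],
)

```text
clock: 38.7
eef_pos: [0.4321, -0.2303, 0.0092]
tool_rot: [-0.51, 0.86, -0.002, 0.001]
ft_force: [0.2, 0.3, 0.7]
grip_width: 0.0304
```

Request:
move_arm(
  series=[
    [[0,0,1,0,0,0,0],[0,0,3,0,0,0,0],[0,0,5,0,0,0,0],[0,0,5,0,0,0,0],[0,0,5,0,0,0,0]],
  ],
)

```text
clock: 39.2
eef_pos: [0.4245, -0.2262, 0.198]
tool_rot: [-0.51, 0.86, 0.006, -0.004]
ft_force: [2.0, -0.4, 0.6]
grip_width: 0.0306
```

```bash
python3 -c "
from h import *
go(.5606,.1235,.30,151)"
```

```text
t 39.2 p [ 0.4245 -0.2262  0.198 ] q [-0.51   0.86   0.006 -0.004] rv [-0.878  0.479  0.014] F [ 2.  -0.4  0.6] w 0.0306 j [-0.49  0.23 -0.09  1.26  0.   -1.56]
d cm [13.61 34.97 10.2 ] tiltfix deg [-0.4 -0.7 -0. ] yaw now 151.4 dyaw -0.4
```

Request:
move_arm(
  series=[
    [[1,2,4,-0.3,-0.4,0,0],[1.5,3.5,3,0,0,0,0],[1.5,4,1,0,0,0,0],[1.5,4,0,0,0,0,0],[1.5,4,0,0,0,0,0]],
  ],
)

```text
clock: 39.7
eef_pos: [0.4975, -0.0513, 0.2961]
tool_rot: [-0.505, 0.863, -0.007, 0.006]
ft_force: [-0.1, 0.4, 0.5]
grip_width: 0.0308
```

Request:
move_arm(
  series=[
    [[1.5,4,0,0,0,0,0],[1.5,4,0,0,0,0,0],[1.5,4,0,0,0,0,0],[1,3,0,0,0,0,0],[0,0,0,0,0,0,0]],
  ],
)

```text
clock: 40.2
eef_pos: [0.5536, 0.1102, 0.3002]
tool_rot: [-0.508, 0.861, -0.008, 0.009]
ft_force: [0.5, 0.3, 0.4]
grip_width: 0.0306
```

```bash
python3 -c "
from h import *
go(.5606,.1235,.275,151)"
```

```text
t 40.2 p [0.5536 0.1102 0.3002] q [-0.508  0.861 -0.008  0.009] rv [-0.875  0.484 -0.022] F [0.5 0.3 0.4] w 0.0306 j [ 0.2   0.34  0.32  1.53 -0.01 -0.86]
d cm [ 0.7   1.33 -2.52] tiltfix deg [0.3 1.3 0. ] yaw now 151.0 dyaw -0.0
```

Request:
move_arm(
  series=[
    [[0.6,1.2,-1,0.2,1,0,0],[0.2,0.2,-1.2,0,0.4,0,0],[0,0,0,0,0,0,0],[0,0,0,0,0,0,0],[0,0,0,0,0,0,0]],
  ],
)

```text
clock: 40.7
eef_pos: [0.56, 0.1225, 0.279]
tool_rot: [-0.508, 0.861, -0.001, -0.002]
ft_force: [-0.1, 0.4, -1.1]
grip_width: 0.0309
```

```bash
python3 -c "
from h import *
go(.5606,.1235,.275,151)"
```

```text
t 40.7 p [0.56   0.1225 0.279 ] q [-0.508  0.861 -0.001 -0.002] rv [-0.875  0.484  0.001] F [-0.1  0.4 -1.1] w 0.0309 j [ 0.22  0.38  0.32  1.52 -0.   -0.85]
d cm [ 0.06  0.1  -0.4 ] tiltfix deg [ 0.2 -0.1  0. ] yaw now 151.0 dyaw -0.0
```

Release, rise.

Request:
move_arm(
  series=[
    [[0,0,0,0,0,0,0.8],[0,0,0,0,0,0,0.8],[0,0,0,0,0,0,0.8],[0,0,1,0,0,0,0.8],[0,-1,3,0,0,0,0.8]],
  ],
)

```text
clock: 41.2
eef_pos: [0.5579, 0.1108, 0.3184]
tool_rot: [-0.507, 0.862, 0.0, -0.005]
ft_force: [0.9, -0.0, -0.1]
grip_width: 0.0683
```

Request:
move_arm(
  series=[
    [[0,-3,0,0,0,6,0.8],[0,-4,0,0,0,6,0.8],[0,-4,0,0,0,6,0.8],[0,-4,0,0,0,6,0.8],[0,-4,0,0,0,6,0.8]],
  ],
)

```text
clock: 41.7
eef_pos: [0.5606, -0.08, 0.3287]
tool_rot: [0.724, -0.69, 0.004, -0.003]
ft_force: [0.1, -0.2, -0.1]
grip_width: 0.0681
```

```bash
python3 -c "
from h import *
go(.592,-.252,.2,185)
save('top','t4.png')
for k in bot.find_in('top','ice1')[:7]: print(np.round(k['at'],3),round(k['confidence'],2), np.round(proj('top',k['at'])))"
```

```text
t 41.7 p [ 0.5606 -0.08    0.3287] q [ 0.724 -0.69   0.004 -0.003] rv [-0.999 -0.048 -0.01 ] F [ 0.1 -0.2 -0.1] w 0.0681 j [-0.14  0.36  0.41  1.62 -0.   -1.76]
d cm [  3.14 -17.2  -12.87] tiltfix deg [0.1 0.6 0. ] yaw now -177.2 dyaw 2.2
[ 0.295 -0.236  0.025] 0.64 [390. 306.]
[ 0.591 -0.264  0.031] 0.59 [398. 195.]
[ 0.594 -0.395  0.032] 0.44 [446. 194.]
```

View pics/t4.png

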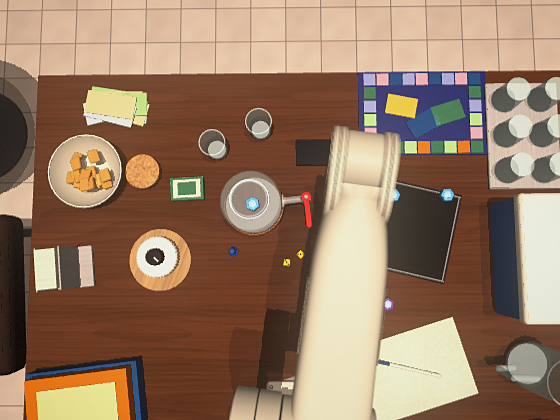

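Request:
move_arm(
  series=[
    [[0.7,-4,0,0,0.5,1,0.8],[0.7,-4,-2,0,0,1,0.8],[0.7,-4,-3,0,0,0,0.8],[0.5,-3,-4,0,0,0,0.8],[0.3,-1,-4,0,0,0,0.8]],
  ],
)

```text
clock: 42.3
eef_pos: [0.5954, -0.2476, 0.208]
tool_rot: [0.733, -0.68, 0.012, -0.005]
ft_force: [0.7, 0.2, -1.1]
grip_width: 0.0683
```

Request:
move_arm(
  series=[
    [[0,0,-3,0,0,0,0.8],[0,0,-2,0,0,0,0.8],[0,0,0,0,0,0,0.8],[0,0,0,0,0,0,0.8],[0,0,0,0,0,0,0.8]],
  ],
)

```text
clock: 42.8
eef_pos: [0.594, -0.2469, 0.1522]
tool_rot: [0.731, -0.682, 0.007, -0.004]
ft_force: [0.6, 0.5, 0.1]
grip_width: 0.0684
```

```bash
python3 -c "
from h import *
go(.592,-.252,.1,185)
I,d=save('wrist','w4.png');ices(I)
for k in bot.find_in('wrist','ice1'):print(np.round(k['at'],3),k['confidence'])"
```

```text
t 42.8 p [ 0.594  -0.2469  0.1522] q [ 0.731 -0.682  0.007 -0.004] rv [-0.997 -0.069 -0.016] F [0.6 0.5 0.1] w 0.0684 j [-0.39  0.55  0.26  1.27  0.   -2.04]
d cm [-0.2  -0.51 -5.22] tiltfix deg [0.3 0.9 0. ] yaw now -176.0 dyaw 1.0
ice px [282, 198] ctr [ 0.5939 -0.2553] r mm 19.5 flat dir 5.0 w 34.2 37.9
ice px [8, 164] ctr [ 0.8986 -0.2757] r mm 21.1 flat dir 31.0 w 36.3 37.6
ice px [8, 71] ctr [ 0.8984 -0.3776] r mm 21.1 flat dir 7.0 w 36.4 37.8
ice px [87, 93] ctr [ 0.7838 -0.3465] r mm 49.1 flat dir 29.0 w 81.1 85.5
ice px [296, 29] ctr [ 0.5941 -0.3978] r mm 20.6 flat dir 4.0 w 35.5 39.2
[ 0.308 -0.231  0.021] 0.87
[ 0.59  -0.395  0.031] 0.59
[ 0.593 -0.256  0.028] 0.57
```

View pics/w4.png

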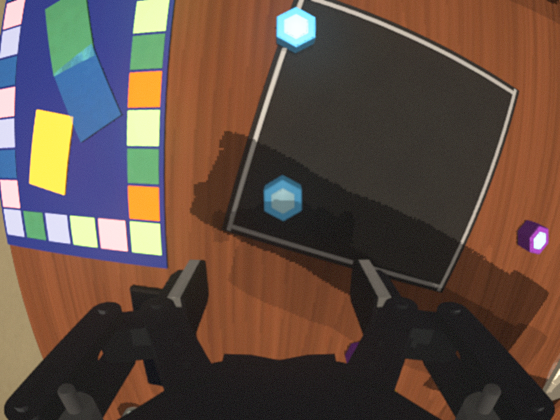

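Request:
move_arm(
  series=[
    [[-0.2,-0.5,-4,0.3,0.8,1,0.8],[-0.3,-0.2,-4,0,0.5,0,0.8],[-0.3,0,-3,0,0,0,0.8],[0,0,0,0,0,0,0.8],[0,0,0,0,0,0,0.8]],
  ],
)

```text
clock: 43.4
eef_pos: [0.5936, -0.2559, 0.0515]
tool_rot: [0.738, -0.675, 0.008, -0.002]
ft_force: [0.2, -0.5, -0.0]
grip_width: 0.0684
```

```bash
python3 -c "
from h import *
go(.593,-.254,.009,185)"
```

```text
t 43.4 p [ 0.5936 -0.2559  0.0515] q [ 0.738 -0.675  0.008 -0.002] rv [-0.996 -0.089 -0.013] F [ 0.2 -0.5 -0. ] w 0.0684 j [-0.41  0.64  0.13  1.05 -0.   -2.07]
d cm [-0.06  0.19 -4.25] tiltfix deg [0.4 0.8 0. ] yaw now -174.9 dyaw -0.1
```

Request:
move_arm(
  series=[
    [[-0.2,0.2,-2,0.4,0.8,0,0.8],[-0.3,0,-1.5,0,0.4,0,0.8],[-0.1,0,-0.5,0,0,0,0.8],[0,0,0,0,0,0,0.8],[0,0,0,0,0,0,0.8]],
  ],
)

```text
clock: 43.9
eef_pos: [0.5915, -0.255, 0.0146]
tool_rot: [0.738, -0.675, 0.002, 0.001]
ft_force: [-0.0, -0.4, -0.5]
grip_width: 0.0681
```

```bash
python3 -c "
from h import *
go(.593,-.254,.009,185)"
```

```text
t 43.9 p [ 0.5915 -0.255   0.0146] q [ 0.738 -0.675  0.002  0.001] rv [-0.996 -0.09  -0.   ] F [-0.  -0.4 -0.5] w 0.0681 j [-0.41  0.68  0.11  1.   -0.   -2.07]
d cm [ 0.15  0.1  -0.56] tiltfix deg [0.2 0.  0. ] yaw now -174.8 dyaw -0.2
```

Request:
move_arm(
  series=[
    [[0.1,0.1,-0.5,0,0,0,0.8],[0,0,0,0,0,0,0],[0,0,0,0,0,0,0],[0,0,0,0,0,0,0],[0,0,0,0,0,0,0]],
  ],
)

```text
clock: 44.4
eef_pos: [0.5941, -0.2545, 0.0114]
tool_rot: [0.738, -0.675, 0.004, 0.001]
ft_force: [-0.5, 0.2, -0.5]
grip_width: 0.0303
```

Request:
move_arm(
  series=[
    [[0,0,1,0,0,0,0],[0,0,3,0,0,0,0],[0,0,5,0,0,0,0],[0,0,5,0,0,0,0],[0,1,5,0,0,0,0]],
  ],
)

```text
clock: 44.9
eef_pos: [0.586, -0.2425, 0.1967]
tool_rot: [0.738, -0.675, -0.006, 0.004]
ft_force: [0.7, -0.4, -0.2]
grip_width: 0.0306
```

Request:
move_arm(
  series=[
    [[0,2,4,0,0,0,0],[0,3.5,3,0,0,0,0],[0,4,1,0,0,0,0],[0,4,0,0,0,0,0],[0,4,0,0,0,0,0]],
  ],
)

```text
clock: 45.4
eef_pos: [0.5881, -0.0683, 0.2957]
tool_rot: [0.734, -0.679, 0.005, -0.001]
ft_force: [-0.6, 0.1, -0.5]
grip_width: 0.0304
```

```bash
python3 -c "
from h import *
go(.5606,.1235,.30,185)"
```

```text
t 45.4 p [ 0.5881 -0.0683  0.2957] q [ 0.734 -0.679  0.005 -0.001] rv [-0.997 -0.078 -0.009] F [-0.6  0.1 -0.5] w 0.0304 j [-0.11  0.41  0.41  1.56 -0.   -1.76]
d cm [-2.75 19.18  0.43] tiltfix deg [0.3 0.5 0. ] yaw now -175.5 dyaw 0.5
```

Request:
move_arm(
  series=[
    [[-0.4,4,0,0,0,0,0],[-0.4,4,0,0,0,0,0],[-0.4,4,0,0,0,0,0],[-0.4,4,0,0,0,0,0],[-0.4,2.5,0,0,0,0,0]],
  ],
)

```text
clock: 45.9
eef_pos: [0.5659, 0.1256, 0.3013]
tool_rot: [0.734, -0.679, 0.007, -0.004]
ft_force: [0.9, 0.4, -0.8]
grip_width: 0.0306
```

```bash
python3 -c "
from h import *
go(.5606,.1235,.276,185)"
```

```text
t 45.9 p [0.5659 0.1256 0.3013] q [ 0.734 -0.679  0.007 -0.004] rv [-0.997 -0.079 -0.016] F [ 0.9  0.4 -0.8] w 0.0306 j [ 0.22  0.38  0.38  1.55 -0.01 -1.43]
d cm [-0.53 -0.21 -2.53] tiltfix deg [0.2 0.9 0. ] yaw now -175.5 dyaw 0.5
```

Request:
move_arm(
  series=[
    [[-0.4,-0.3,-1.2,0,0.8,0,0],[-0.2,0,-1,0,0,0,0],[0,0,0,0,0,0,0],[0,0,0,0,0,0,0],[0,0,0,0,0,0,0]],
  ],
)

```text
clock: 46.4
eef_pos: [0.5585, 0.1238, 0.2797]
tool_rot: [0.736, -0.677, 0.002, 0.0]
ft_force: [0.1, 0.5, -0.5]
grip_width: 0.0308
```

```bash
python3 -c "
from h import *
go(.5606,.1235,.276,185)"
```

```text
t 46.4 p [0.5585 0.1238 0.2797] q [ 0.736 -0.677  0.002  0.   ] rv [-0.997 -0.082 -0.003] F [ 0.1  0.5 -0.5] w 0.0308 j [ 0.22  0.37  0.31  1.51 -0.   -1.43]
d cm [ 0.21 -0.03 -0.37] tiltfix deg [0.2 0.2 0. ] yaw now -175.3 dyaw 0.3
```

Request:
move_arm(
  series=[
    [[0,0,0,0,0,0,0.8],[0,0,0,0,0,0,0.8],[0,0,0,0,0,0,0.8],[0,0,1,0,0,0,0.8],[0,-1,3,0,0,0,0.8]],
  ],
)

```text
clock: 46.9
eef_pos: [0.5576, 0.1118, 0.3179]
tool_rot: [0.735, -0.678, 0.0, 0.003]
ft_force: [0.5, -0.5, -0.3]
grip_width: 0.0685
```

Request:
move_arm(
  series=[
    [[0.5,-3,0,0,0,0,0.8],[0.8,-4,0,0,0,0,0.8],[0.8,-4,0,0,0,0,0.8],[0.8,-4,0,0,0,0,0.8],[0.8,-4,0,0,0,0,0.8]],
  ],
)

```text
clock: 47.4
eef_pos: [0.5976, -0.0788, 0.3289]
tool_rot: [0.739, -0.674, 0.005, -0.004]
ft_force: [0.5, -0.5, 0.2]
grip_width: 0.0685
```

Request:
move_arm(
  series=[
    [[0,-4,0,0,0,0,0.8],[0,-4,0,0,0,0,0.8],[0,-4,0,0,0,0,0.8],[0,-4,-1,0,0,0,0.8],[0,-4,-2,0,0,0,0.8]],
  ],
)

```text
clock: 47.9
eef_pos: [0.6, -0.2876, 0.3066]
tool_rot: [0.739, -0.674, 0.012, -0.006]
ft_force: [0.7, -0.3, 1.1]
grip_width: 0.0687
```

```bash
python3 -c "
from h import *
go(.593,-.396,.15,185)
save('top','t5.png')
for c in ('top','wrist'):
  I,d=bot.camera(c)
  for k in bot.find_in(c,'ice1')[:7]: print(c,np.round(k['at'],3),round(k['confidence'],2))
ices(I)"
```

```text
t 47.9 p [ 0.6    -0.2876  0.3066] q [ 0.739 -0.674  0.012 -0.006] rv [-0.995 -0.092 -0.025] F [ 0.7 -0.3  1.1] w 0.0687 j [-0.45  0.57  0.7   1.67  0.01 -2.11]
d cm [ -0.7  -10.84 -15.66] tiltfix deg [0.4 1.5 0. ] yaw now -174.7 dyaw -0.3
top [0.555 0.124 0.127] 0.68
top [ 0.489 -0.071  0.025] 0.67
wrist [ 0.308 -0.231  0.025] 0.83
wrist [ 0.487 -0.078  0.02 ] 0.66
ice px [76, 171] ctr [ 0.9117 -0.2722] r mm 21.8 flat dir 58.0 w 38.4 39.8
ice px [77, 101] ctr [ 0.9122 -0.3772] r mm 21.7 flat dir 31.0 w 38.7 39.8
ice px [147, 125] ctr [ 0.7917 -0.3442] r mm 49.2 flat dir 30.0 w 83.9 87.6
ice px [295, 92] ctr [ 0.5949 -0.3969] r mm 18.6 flat dir 5.0 w 33.5 36.8
ice px [84, 32] ctr [ 0.9066 -0.4838] r mm 26.9 flat dir 32.0 w 43.8 45.7
```

View pics/t5.png

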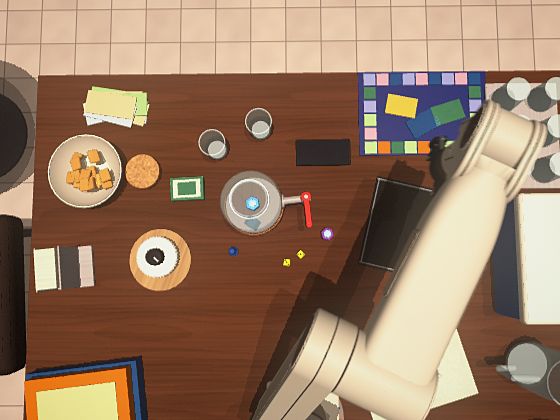

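Request:
move_arm(
  series=[
    [[0,-3.5,-3,0.3,0.8,0,0.8],[-0.2,-3.5,-3,0,0.5,0,0.8],[-0.2,-3,-4,0,0,0,0.8],[-0.2,-1,-3,0,0,0,0.8],[0,0,0,0,0,0,0.8]],
  ],
)

```text
clock: 48.65
eef_pos: [0.5997, -0.3896, 0.1822]
tool_rot: [0.744, -0.668, 0.007, -0.003]
ft_force: [-0.9, 1.1, -0.4]
grip_width: 0.0683
```

```bash
python3 -c "
from h import *
go(.5935,-.3965,.06,185)
I,d=save('wrist','w5.png');ices(I)"
```

```text
t 48.65 p [ 0.5997 -0.3896  0.1822] q [ 0.744 -0.668  0.007 -0.003] rv [-0.994 -0.107 -0.014] F [-0.9  1.1 -0.4] w 0.0683 j [-0.58  0.7   0.61  1.46  0.   -2.26]
d cm [ -0.62  -0.69 -12.22] tiltfix deg [0.3 0.8 0. ] yaw now -173.9 dyaw -1.1
ice px [35, 255] ctr [ 0.9058 -0.2851] r mm 21.4 flat dir 30.0 w 38.1 39.1
ice px [105, 213] ctr [ 0.7892 -0.3547] r mm 49.2 flat dir 30.0 w 82.6 86.7
ice px [289, 188] ctr [ 0.5943 -0.4009] r mm 18.8 flat dir 3.0 w 33.9 37.0
ice px [26, 175] ctr [ 0.9057 -0.3878] r mm 22.3 flat dir 1.0 w 39.0 40.0
ice px [28, 88] ctr [ 0.8988 -0.4914] r mm 27.8 flat dir 29.0 w 47.6 49.6
```

View pics/w5.png

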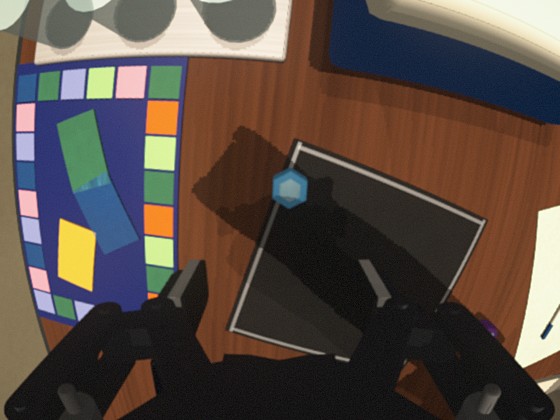

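Request:
move_arm(
  series=[
    [[-0.3,-0.5,-3,0.2,0.7,-1,0.8],[-0.2,-0.3,-4,0,0.4,0,0.8],[-0.2,0,-4,0,0,0,0.8],[-0.2,0,-2,0,0,0,0.8],[0,0,0,0,0,0,0.8]],
  ],
)

```text
clock: 49.2
eef_pos: [0.6044, -0.3918, 0.0729]
tool_rot: [0.742, -0.67, 0.014, -0.001]
ft_force: [-0.9, 0.1, -0.2]
grip_width: 0.0684
```

```bash
python3 -c "
from h import *
go(.594,-.398,.010,185)
I,d=save('wrist','w6.png');ices(I)"
```

```text
t 49.2 p [ 0.6044 -0.3918  0.0729] q [ 0.742 -0.67   0.014 -0.001] rv [-0.994 -0.103 -0.021] F [-0.9  0.1 -0.2] w 0.0684 j [-0.57  0.75  0.41  1.2  -0.   -2.25]
d cm [-1.04 -0.62 -6.29] tiltfix deg [1.  1.3 0. ] yaw now -174.1 dyaw -0.9
ice px [55, 255] ctr [ 0.782  -0.3591] r mm 47.0 flat dir 30.0 w 77.7 81.9
ice px [300, 227] ctr [ 0.5948 -0.402 ] r mm 20.0 flat dir 4.0 w 34.7 38.4
```

View pics/w6.png

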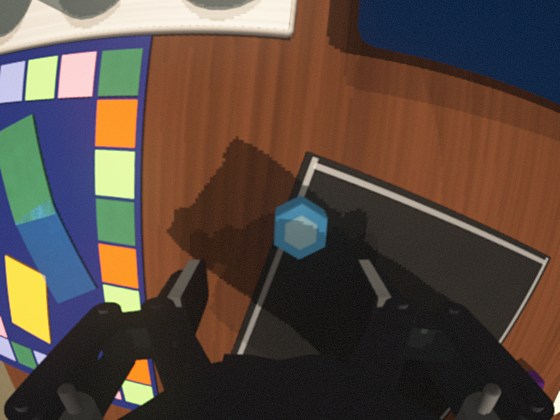

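Request:
move_arm(
  series=[
    [[-0.8,-0.5,-2,0.7,1,-1,0.8],[-0.4,-0.2,-2,0.3,0.5,0,0.8],[-0.2,0,-1,0,0,0,0.8],[0,0,-0.5,0,0,0,0.8],[0,0,0,0,0,0,0.8]],
  ],
)

```text
clock: 49.75
eef_pos: [0.596, -0.4009, 0.025]
tool_rot: [0.737, -0.676, 0.006, -0.0]
ft_force: [-0.4, 0.3, -0.1]
grip_width: 0.0683
```

```bash
python3 -c "
from h import *
go(.594,-.3985,.010,185)"
```

```text
t 49.75 p [ 0.596  -0.4009  0.025 ] q [ 0.737 -0.676  0.006 -0.   ] rv [-0.996 -0.087 -0.008] F [-0.4  0.3 -0.1] w 0.0683 j [-0.59  0.8   0.37  1.13 -0.   -2.25]
d cm [-0.2   0.24 -1.5 ] tiltfix deg [0.4 0.5 0. ] yaw now -175.0 dyaw 0.0
```

Request:
move_arm(
  series=[
    [[-0.3,0.2,-0.9,0.3,0.3,0,0.8],[-0.1,0,-0.4,0,0,0,0.8],[0,0,0,0,0,0,0.8],[0,0,0,0,0,0,0.8],[0,0,0,0,0,0,0.8]],
  ],
)

```text
clock: 50.25
eef_pos: [0.592, -0.3991, 0.0116]
tool_rot: [0.737, -0.676, 0.002, -0.001]
ft_force: [-0.6, -0.5, 0.2]
grip_width: 0.0684
```

```bash
python3 -c "
from h import *
go(.594,-.3985,.010,185)"
```

```text
t 50.25 p [ 0.592  -0.3991  0.0116] q [ 0.737 -0.676  0.002 -0.001] rv [-0.996 -0.086 -0.004] F [-0.6 -0.5  0.2] w 0.0684 j [-0.59  0.81  0.35  1.11  0.   -2.25]
d cm [ 0.2   0.06 -0.16] tiltfix deg [0.1 0.3 0. ] yaw now -175.0 dyaw 0.0
```

Request:
move_arm(
  series=[
    [[0.2,0.1,-0.2,0,0,0,0.8],[0,0,0,0,0,0,0],[0,0,0,0,0,0,0],[0,0,0,0,0,0,0],[0,0,0,0,0,0,0]],
  ],
)

```text
clock: 50.75
eef_pos: [0.5955, -0.3986, 0.0115]
tool_rot: [0.737, -0.676, 0.004, -0.001]
ft_force: [0.1, 0.3, -0.6]
grip_width: 0.0306
```

Request:
move_arm(
  series=[
    [[0,0,1,0,0,0,0],[0,0,3,0,0,0,0],[0,0,5,0,0,0,0],[0,0.5,5,0,0,0,0],[0,2,5,0,0,0,0]],
  ],
)

```text
clock: 51.25
eef_pos: [0.5878, -0.3724, 0.1925]
tool_rot: [0.736, -0.677, -0.007, 0.001]
ft_force: [0.4, -1.0, -0.2]
grip_width: 0.0308
```

Request:
move_arm(
  series=[
    [[0,3,4,0,0,0,0],[0,4,3,0,0,0,0],[0,4,1,0,0,0,0],[-0.3,4,0,0,0,0,0],[-0.3,4,0,0,0,0,0]],
  ],
)

```text
clock: 51.75
eef_pos: [0.5835, -0.1835, 0.2888]
tool_rot: [0.733, -0.68, 0.005, -0.003]
ft_force: [0.3, 0.7, -0.7]
grip_width: 0.0306
```

```bash
python3 -c "
from h import *
go(.5606,.1235,.30,185)"
```

```text
t 51.75 p [ 0.5835 -0.1835  0.2888] q [ 0.733 -0.68   0.005 -0.003] rv [-0.997 -0.076 -0.011] F [ 0.3  0.7 -0.7] w 0.0306 j [-0.31  0.45  0.46  1.56  0.   -1.95]
d cm [-2.29 30.7   1.12] tiltfix deg [0.2 0.6 0. ] yaw now -175.7 dyaw 0.7
```

Request:
move_arm(
  series=[
    [[-0.2,4,1,0,0,0,0],[-0.2,4,0.5,0,0,0,0],[-0.3,4,0,0,0,0,0],[-0.3,4,0,0,0,0,0],[-0.3,4,0,0,0,0,0]],
  ],
)

```text
clock: 52.25
eef_pos: [0.5681, 0.0245, 0.3101]
tool_rot: [0.733, -0.68, 0.008, -0.005]
ft_force: [0.8, 0.1, -1.0]
grip_width: 0.0306
```

Request:
move_arm(
  series=[
    [[-0.2,4,0,0,0,0,0],[-0.2,3.5,0,0,0,0,0],[-0.2,1.5,0,0,0,0,0],[0,0,0,0,0,0,0],[0,0,0,0,0,0,0]],
  ],
)

```text
clock: 52.75
eef_pos: [0.5595, 0.1235, 0.3143]
tool_rot: [0.736, -0.677, 0.009, -0.007]
ft_force: [-0.2, -0.6, 0.7]
grip_width: 0.0306
```

```bash
python3 -c "
from h import *
go(.5606,.1235,.276,185)"
```

```text
t 52.75 p [0.5595 0.1235 0.3143] q [ 0.736 -0.677  0.009 -0.007] rv [-0.996 -0.083 -0.023] F [-0.2 -0.6  0.7] w 0.0306 j [ 0.22  0.36  0.38  1.57 -0.01 -1.43]
d cm [ 0.11 -0.   -3.83] tiltfix deg [0.1 1.3 0. ] yaw now -175.2 dyaw 0.2
```

Request:
move_arm(
  series=[
    [[0.6,0,-1.8,0,1,0,0],[0.3,0,-1.5,0,0.3,0,0],[0,0,0,0,0,0,0],[0,0,0,0,0,0,0],[0,0,0,0,0,0,0]],
  ],
)

```text
clock: 53.25
eef_pos: [0.5694, 0.1184, 0.2767]
tool_rot: [0.734, -0.68, -0.001, 0.003]
ft_force: [-0.5, 0.2, -0.5]
grip_width: 0.0306
```

```bash
python3 -c "
from h import *
go(.5606,.1235,.276,185)"
```

```text
t 53.25 p [0.5694 0.1184 0.2767] q [ 0.734 -0.68  -0.001  0.003] rv [-0.997 -0.076  0.005] F [-0.5  0.2 -0.5] w 0.0306 j [ 0.21  0.4   0.35  1.52 -0.   -1.44]
d cm [-0.88  0.51 -0.07] tiltfix deg [ 0.1 -0.3  0. ] yaw now -175.6 dyaw 0.6
```

Request:
move_arm(
  series=[
    [[-0.3,0.4,0,0,0,0,0],[0,0,0,0,0,0,0.8],[0,0,0,0,0,0,0.8],[0,0,0,0,0,0,0.8],[0,0,1,0,0,0,0.8]],
  ],
)

```text
clock: 53.75
eef_pos: [0.5658, 0.1224, 0.2874]
tool_rot: [0.733, -0.68, -0.001, 0.003]
ft_force: [-0.5, 0.2, -0.1]
grip_width: 0.0681
```

Request:
move_arm(
  series=[
    [[0,0,3,0,0,0,0.8],[-2,-3,2,0,0,0,0.8],[-3,-4,0,0,0,0,0.8],[-3,-4,0,0,0,0,0.8],[-3,-4,0,0,0,0,0.8]],
  ],
)

```text
clock: 54.25
eef_pos: [0.4572, -0.0262, 0.3423]
tool_rot: [0.737, -0.676, 0.002, 0.0]
ft_force: [0.7, -0.9, 1.0]
grip_width: 0.0684
```

Request:
move_arm(
  series=[
    [[-3,-4,0,0,0,0,0.8],[-3,-4,0,0,0,0,0.8],[-3,-4,0,0,0,0,0.8],[-2,0,0,0,0,0,0.8],[0,0,0,0,0,0,0.8]],
  ],
)

```text
clock: 54.75
eef_pos: [0.3426, -0.1501, 0.3488]
tool_rot: [0.735, -0.678, 0.008, -0.001]
ft_force: [0.3, 0.2, 0.7]
grip_width: 0.0681
```

```bash
python3 -c "
from h import *
st()
save('top','t6.png');save('side','s8.png')
for c in('top','side'):
    I,D=bot.camera(c)
    for k in bot.find_in(c,'ice1')[:7]: print(c,np.round(k['at'],3),round(k['confidence'],2), np.round(proj(c,k['at'])))
    T=bot.camera_info(c);f=210/np.tan(np.radians(T['vfov']/2));v,u=np.mgrid[:420,:560]
    P=np.stack([(u-T['cx'])/f*D,(v-T['cy'])/f*D,D],-1)@T['cam_to_world'][:3,:3].T+T['cam_to_world'][:3,3]
    near=(abs(P[...,0]-.56)<.2)&(abs(P[...,1]-.05)<.2)&(D>0)
    h=cv2.cvtColor(I,cv2.COLOR_RGB2HSV);red=near&((h[...,0]<6)|(h[...,0]>174))&(h[...,1]>190)&(h[...,2]>60)&(abs(P[...,2]-.157)<.012)
    q=P[red];_,_,vt=np.linalg.svd(q-q.mean(0),full_matrices=False);print('lever',len(q),vt[0].round(3))
    if c=='top':
        m=(np.hypot(P[...,0]-.425,P[...,1]-.387)<.07)&(P[...,2]>.033)&(P[...,2]<.047);q=P[m];print('lidtop',len(q),((q.min(0)+q.max(0))/2).round(4),q.mean(0).round(4))
        A=np.c_[q[:,:2],np.ones(len(q))];print('plane',np.linalg.lstsq(A,q[:,2],rcond=None)[0].round(4))
"
```

```text
t 54.75 p [ 0.3426 -0.1501  0.3488] q [ 0.735 -0.678  0.008 -0.001] rv [-0.997 -0.079 -0.012] F [0.3 0.2 0.7] w 0.0681 j [-0.41 -0.05 -0.02  1.59 -0.   -2.06]
top [ 0.493 -0.071  0.024] 0.62 [327. 232.]
top [0.565 0.124 0.155] 0.56 [252. 201.]
top [0.436 0.386 0.04 ] 0.17 [157. 254.]
lever 187 [-0.995 -0.103  0.002]
lidtop 1059 [0.4301 0.3889 0.04  ] [0.4304 0.3859 0.0405]
plane [0.0012 0.0003 0.0399]
side [ 0.479 -0.071  0.022] 0.69 [279. 296.]
side [ 0.294 -0.238  0.024] 0.51 [266. 377.]
lever 83 [-0.997 -0.079  0.005]
```

View pics/t6.png

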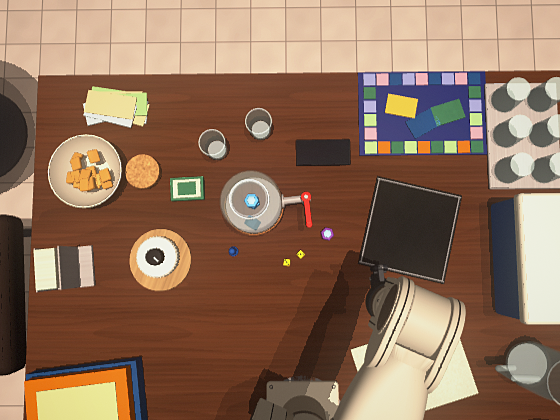

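View pics/s8.png

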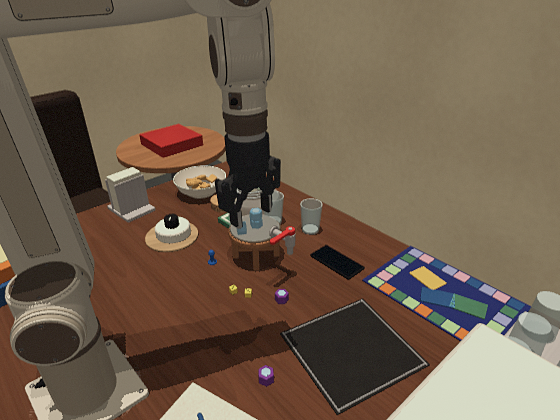

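```bash
python3 -c "
from h import *
I,d=save('side','s9.png',(200,170,320,290),5);bot.camera('top');save('top','t7.png',(210,160,320,250),6)"
```

```text
(no output)
```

View pics/s9.png

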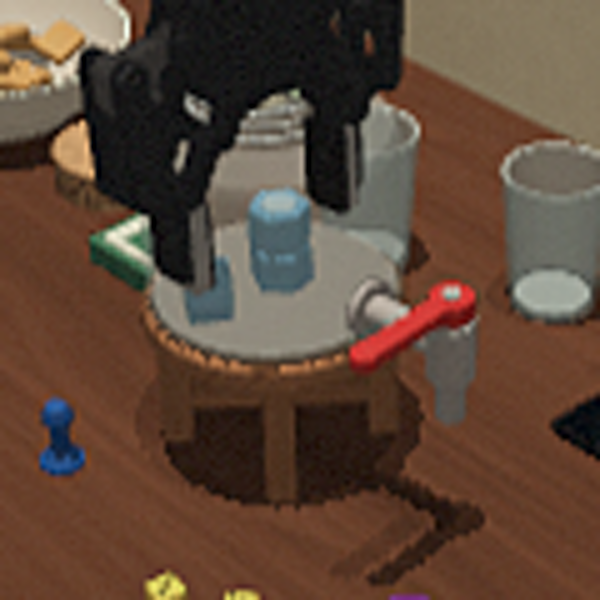

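View pics/t7.png

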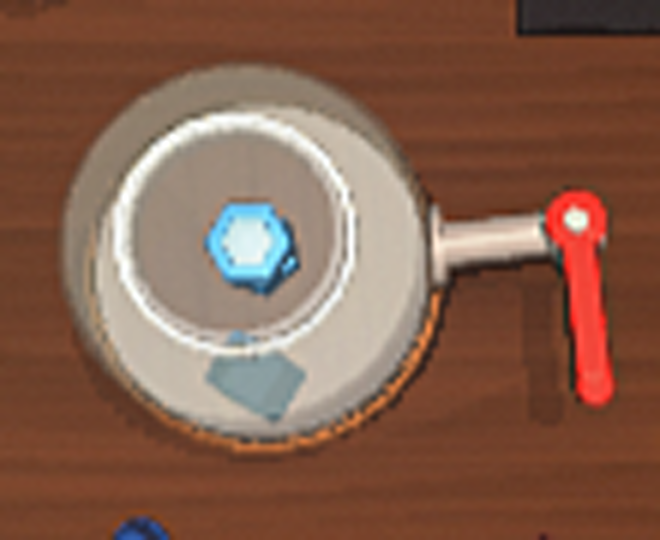

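```bash
python3 -c "
from h import *
st();print(bot.job_done())"
```

```text
t 55.2 p [ 0.3452 -0.1488  0.3468] q [ 0.737 -0.676  0.006 -0.001] rv [-0.996 -0.085 -0.009] F [0.1 0.  0.4] w 0.068 j [-0.4  -0.04 -0.01  1.58 -0.   -2.06]
the job is handed in; nothing more can be done
None
```

I shut the tap, took the lid off and set it on the trivet, and put all three blue ice pieces in the jar. I handed the job in at about 55 s; it reports no verdict.

- **Tap:** I pushed the lever against its stop until the force reached about 19 N. In the last pictures it lies across the barrel. My measured lever angles were 1–3° past the shut angle I had estimated, which I put down to measurement error.
- **Lid:** It needed about 2.3 turns; two earlier lift tries were still held by the thread, with one reading about 19 N. It now lies level on the trivet, right way up, with its centre 5–6 mm from the trivet's centre and its underside about 7.5 mm above the table. I let go only after the force showed contact.
- **Ice:** One piece was knocked a few centimetres to the mat's edge during the run, so I found it again before picking it up. The last pictures show all three in the jar: two stacked upright in the middle and one by the wall, all below the rim. The bar mat is empty.
- **Other things:** The purple look-alikes, glasses, dice, pawn, card box, coasters and phone look unmoved in the last pictures. The gripper ended in the air, touching nothing.
- **One slip:** After setting the lid down I turned the wrist the wrong way and the last joint read -3.14, right at its limit, before I turned it back. I did not check whether it went past.

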